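# Hang the work light, then open the snap ring over the axle stub's groove

## Task

Hang the work light by its handle on the hook of the wooden post, lamp face to the side where the axle stub stands, and let go of it. Then take the snap-ring pliers that lie across the parts tray with the ring already on their tips, squeeze them right up so that the ring is spread, and without ramming it slide the ring level down over the end of the shaft until it lies at the groove, just above the bearing. Finish while still holding the pliers there, squeezed, with the spread ring centred around the groove, the light still on its hook, and every other thing left where it was.

Things in the scene. Friction and masses are not known exactly. Their poses are not given: they have to be found in the camera images.
- stub: Axle stub, fixed: a plain steel shaft 40 mm in diameter standing upright on a bolted plate 130 x 130 x 12 mm, with a bearing 80 mm across and 18 mm high seated on it (bearing's top face 68 mm above the bench). Origin: under its centre, on the bench; z up along the shaft.
- groove (a point): Point on the shaft's axis at mid-height of the ring's groove, 70 mm above the bench. The groove is 4 mm wide and 1.5 mm deep, immediately above the bearing.
- shaft_end (a point): Centre of the shaft's bevelled top end, 24.5 mm above the groove point (94.5 mm above the bench).
- pliers: Snap-ring pliers, about 210 mm long without the ring, 0.25 kg, dark steel with black sleeves, lying flat across the parts tray. Origin: centre of the pivot, half-way up the pliers, 67 mm above the bench at the start; x runs along the pliers towards the tips, z is up. The down-bent tips carry the ring, which stays on them.
- pliers_grip (a point): Where to hold the pliers: between the handles, half-way up, 65 mm behind the pivot; axes as pliers. Handles here 14 mm high, 63 mm over their outsides at rest, 42 mm when squeezed to the stop, then parallel to x; sleeves reach from 38 to 130 mm behind the pivot. Squeezing takes about 10 N per handle and ends at a firm stop, so a hard grip does no harm.
- ring_centre (a point): Centre of the spread ring at mid-thickness: 152.2 mm ahead of pliers_grip along the pliers' x and 24 mm lower, moving rigidly with the pliers; z is the ring's axis. Steel ring 3 mm thick, 5 mm wide, its gap towards the pliers; inside 37 mm across at rest, too small for the shaft, about 44 mm when the pliers are squeezed to the stop.
- pliers_left (a joint): How far the pliers are squeezed: 0 rad at rest (ring closed), 0.165 rad at the stop (ring fully spread; up to 0.02 more under a very hard grip).
- tray: Open steel parts tray, 120 x 190 mm, 60 mm high, walls 4 mm, fixed; origin under its centre, x along its short side. The pliers lie across its two long walls, the ring hanging outside beyond the far one, the handles above the hollow of the tray, which leaves room for fingers beside and under them (floor at 4 mm, small bolts up to 12 mm).
- work_light: Cordless work light, 0.3 to 0.55 kg, standing upright: black box 130 mm wide (y), 60 mm deep (x), 80 mm high, lamp face to -x, with a fixed handle on top. Origin: centre of its underside; balance point straight below the handle's middle.
- light_handle (a point): Centre of the light's handle bar, 141 mm above its underside. The bar is straight and level along y, 130 mm long, 10 mm thick (x), 12 mm high, on two end uprights whose inner faces are 114 mm apart; 55 mm of free height between bar and box. Axes as work_light.
- post: Wooden post 38 x 60 mm, 255 mm high, on a foot board 200 mm wide, fixed to the bench; it carries the hook on its front (-x) face. Origin under the post's centre.
- hook_seat (a point): Hook on the post: a level flat steel strap 18 mm wide, 5 mm thick, running out of the post towards -x, with an upturned end 18 mm high. Point: on the strap's upper face, mid-width, 235 mm above the bench, 46 mm in front of the post's face, 37 mm behind the upturned end. The light's bar belongs across the strap, along this point's y.
- grease_jar: Bystander: plain grey screw-top jar, 64 mm across, 75 mm tall; leave it alone. Origin at its underside (long tools: along their x axis).
- hammer: Bystander: hammer with wooden handle, 260 mm long; leave it alone. Origin at its underside (long tools: along their x axis).
- wrench: Bystander: open steel wrench, 170 mm long, lying flat; leave it alone. Origin at its underside (long tools: along their x axis).
- screwdriver: Bystander: black-handled screwdriver, 190 mm long, lying flat; leave it alone. Origin at its underside (long tools: along their x axis).
- spare_bearing: Bystander: loose spare bearing, a steel ring 62 mm across, 16 mm high, lying flat; leave it alone. Origin at its underside (long tools: along their x axis).
- parts_carton: Bystander: cardboard box 70 x 90 x 50 mm; leave it alone. Origin at its underside (long tools: along their x axis).
- oil_bottle: Bystander: white bottle 52 mm across, 130 mm tall; leave it alone. Origin at its underside (long tools: along their x axis).
Not all that is in view belongs to the job. What is shaped like the tray but turquoise is not meant.

How it is judged:
By the outcome, as a careful person would: the job done as asked, in the order asked, and still so for the second after the job is handed in, while the arm keeps its last pose, push and grip.
It also fails if it takes over 64 s, if anything falls off the work surface, if the arm or the gripper's body presses on something with over 40 N, if the wrist force passes 120 N, or if a joint passes its speed limit or range.

## Robot

A 6-joint arm with a two-finger parallel gripper is mounted at the origin on the work surface. World frame = base frame: x ahead of the robot, y to its left, z up, the work surface at z = 0. Lengths are in m, angles in rad, forces in N, time in s.
With the tool pointing down it reaches from about 0.375 to 0.975 m from the base axis. Payload 3.8 kg.
Tool frame: the origin (TCP) lies on the centre line of the jaws, within the pads' length; the fingertips stand 25 mm ahead of it and the grasp point (between the pads) lies 6 mm ahead of it; z points along the fingers, y is the direction in which the jaws open and shut (so a half turn about z gives the same grasp; the last joint's range is limited). The gripper opens to 85 mm and grips with 20 to 120 N. Pads are 22 mm wide; open, the fingers measure 114 mm over their backs; the gripper's body (76 mm by 85 mm) begins 54 mm behind the grasp point. The pads swing forward as they close: fully open they stand 13 mm farther back than shut.
Start: joints at [-1.214, 0.264, 1.604, -0, 1.274, -0.037], TCP at [0.259, -0.623, 0.256] pointing down, gripper open.
Joint ranges: [-2.63, 2.63], [-0.94, 2.18], [0.31, 2.57], [-1.31, 4.45], [0, 2.66], [-2.55, 2.55]. Speed limits (rad/s): [2.57, 2.57, 3.14, 3.14, 3.14, 3.14].

## Interface

Orientations are given as a rotation vector (axis times angle).
In Python, from workcell import bot gives the robot as it stands.
- The arm moves only by the tool servo_tool, never from a script. Its argument "moves" is a list of rows, each a list of 3 entries, a list of its own where there are three numbers: the closure in counts, from 0 (fully open) to 255 (shut), then the shift along the tool's x, y, z in m, then the turn about the tool's z in rad. A call has exactly 8 rows; each row shifts and turns the pose as measured when the row begins, along the tool's axes as they then stand; what a row does not reach is not made up. A row lasts 1/12 s, in which the tool goes at most 41.7 mm and 7.16 degrees, less where a joint would pass 70% of its speed; a pose out of reach is approached as far as the arm can. A call is refused whole if a number of a shift passes 0.0417 or a number of a turn 0.125, either way. A call with a gripper value outside its range is refused whole. The fingers move at their own pace and stop on an object; "newtons" is the grip in N (left out, the last holds). Time passes only in rows, so rows that do not move let the fingers close, or fill a call up. It gives the time, the measured TCP pose, the force and the opening at its end, in the units of the state.
- bot.read_state(): the state, without advancing time (a new reading comes with each control period).
- bot.read_camera(name): name is "scene" or "top"; returns a dict with "pixels" (480x640x3 uint8, red, green, blue), "depth" (480x640 float32, m along the optical axis (not along the pixel's ray), 0 where there is no reading), "intrinsics" (3x3 intrinsics, pixels), "dist" ([k1, k2, p1, p2, k3] as OpenCV has them; the pictures are not rectified), "R" (3x3) and "t" (3): a world point X has camera coordinates R X + t. Camera axes: x right, y down, z forward; pixel columns grow to the right and rows downward; lengths in m; the calibration is good to about 2 mm. A picture is of the moment at which its call begins.
- bot.finish_job(): hands the job in, once; it reports no verdict.
The state is a dict: "time": time; "q": joint angles; "joint_vel": joint speeds; "joint_torque": joint torques, N m; "tool_pos": TCP position; "tcp_rot": TCP orientation; "wrist_force": force on the tool from outside, world axes, zero at the start; "torque": the same for the moment, N m; "width": opening from 0.0 (shut) to 1.0 (fully open).
Only numpy, scipy, OpenCV 4.12 (cv2) and the standard library are available. Lean on these libraries where they do the work, as an engineer would, in place of code of your own. Each camera call takes 0.05 s, during which the arm holds its last target.

## Working session

There is one attempt and no reset: what is moved stays moved. The work goes in short steps, Python scripts to look and compute and a tool call to move; the robot and the scene stay as the last step left them, time stands still between calls to the robot, and variables do not carry over. Pictures are saved under pics/ and viewed, and the job is handed in when it is done.

Besides the shell and the picture viewer there is one more tool, called after ">>>" as name(argument=value, ...) on one line, values as JSON. servo_tool: Moves the arm, as the interface text tells. Its arguments: {"type":"object","properties":{"moves":{"type":"array","items":{"type":"array"}},"newtons":{"type":"number"}},"required":["moves"]}

```bash
mkdir -p pics; ls
cat > h.py <<'E'
import numpy as np, cv2
from workcell import bot
def grab(n):
    c=bot.read_camera(n); return c
def save(c,f):
    cv2.imwrite('pics/'+f,c['pixels'][:,:,::-1])
def ray(c,uv):
    K=np.array(c['intrinsics']);d=np.array(c['dist'],float)
    p=cv2.undistortPoints(np.array(uv,np.float64).reshape(-1,1,2),K,d).reshape(-1,2)
    R=np.array(c['R']);t=np.array(c['t'])
    D=np.c_[p,np.ones(len(p))]@R
    return -R.T@t,D
def onz(c,uv,z):
    o,D=ray(c,uv); s=(z-o[2])/D[:,2]; return o+D*s[:,None]
def proj(c,X):
    rv=cv2.Rodrigues(np.array(c['R']))[0]
    return cv2.projectPoints(np.array(X,float).reshape(-1,1,3),rv,np.array(c['t'],float),np.array(c['intrinsics']),np.array(c['dist'],float))[0].reshape(-1,2)
def cloud(c):
    h,w=c['depth'].shape
    u,v=np.meshgrid(np.arange(w),np.arange(h))
    o,D=ray(c,np.c_[u.ravel(),v.ravel()])
    return (o+D*c['depth'].reshape(-1,1)).reshape(h,w,3)
E
python3 - <<'E'
from h import *
import pickle
for n in('scene','top'):
    c=grab(n);save(c,n+'0.png');pickle.dump(c,open(n+'0.pkl','wb'))
    print(n,-np.array(c['R']).T@c['t'],np.array(c['R'])[2],c['dist'],(c['depth']>0).mean())
print(bot.read_state())
E
```

```text
pics
scene [ 1.21570963 -0.27280678  1.11680742] [-0.55952656  0.17026425 -0.81113508] [-0.03015986  0.          0.          0.          0.        ] 0.995966796875
top [ 0.39688312 -0.04129135  1.42697803] [ 0.10483069 -0.01427587 -0.99438761] [0.00872783 0.         0.         0.         0.        ] 0.996015625
{'time': 0.1, 'q': array([-1.21390947e+00,  2.64663203e-01,  1.60522913e+00,  7.76350088e-07,
        1.27373580e+00, -3.69228819e-02]), 'joint_vel': array([ 1.05103235e-03, -1.13258714e-03, -2.23890787e-03, -5.86363637e-04,
        4.33315557e-05, -1.42963778e-03]), 'joint_torque': array([ 4.43817598e-04, -5.16708255e+01, -3.68589842e+01, -6.77402249e-05,
        6.25309534e-03,  3.17008823e-05]), 'tool_pos': array([ 0.25877274, -0.62276052,  0.25510083]), 'tcp_rot': array([-3.07891626e+00, -6.14211813e-01,  5.07858250e-04]), 'wrist_force': array([ 0.54579355,  1.1342267 , -0.06365664]), 'torque': array([ 0.01157717,  0.01952114, -0.01339885]), 'width': 0.9976085937492062}
```

View pics/scene0.png

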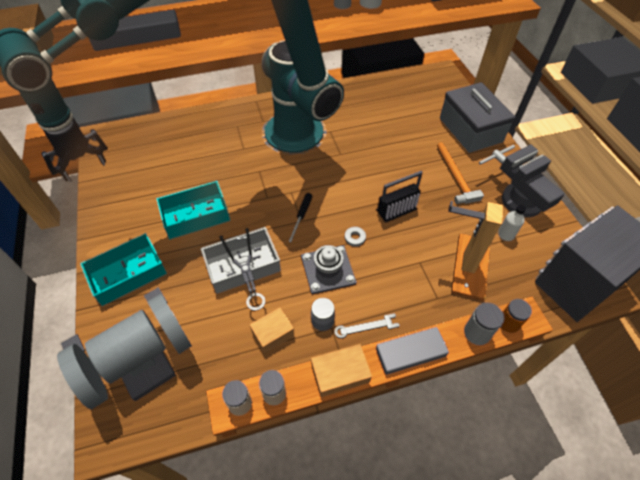

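View pics/top0.png

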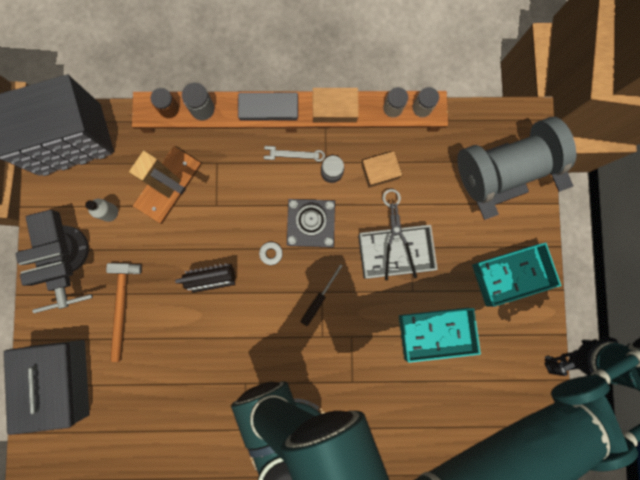

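Run:
```python
from h import *
import pickle
s=pickle.load(open('scene0.pkl','rb'));t=pickle.load(open('top0.pkl','rb'))
def crop(c,x0,y0,x1,y1,k): return cv2.resize(c['pixels'][y0:y1,x0:x1,::-1],None,fx=k,fy=k,interpolation=cv2.INTER_CUBIC)
a=crop(s,370,140,550,310,4)[:, :]
cv2.imwrite('pics/s_light.png',cv2.resize(a,(635,600)))
cv2.imwrite('pics/t_light.png',crop(t,80,130,250,300,3.5))
cv2.imwrite('pics/t_pl.png',crop(t,280,170,450,300,4.6))
cv2.imwrite('pics/s_pl.png',crop(s,190,210,370,340,4.4))
```

```text
(no output)
```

View pics/s_light.png

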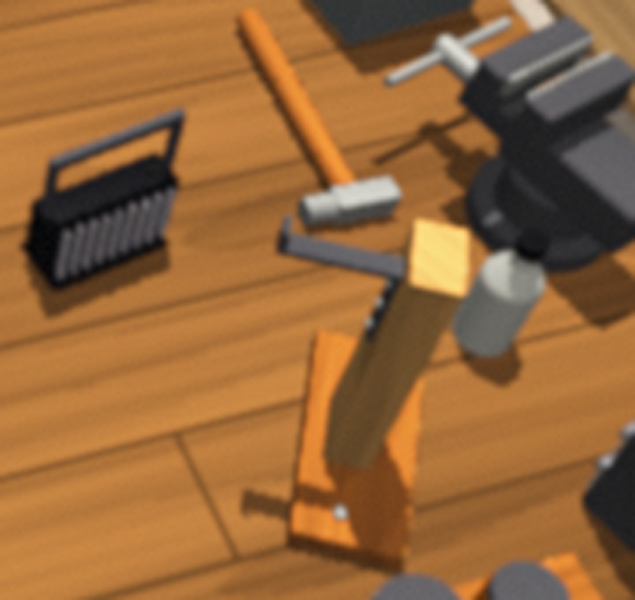

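View pics/t_light.png

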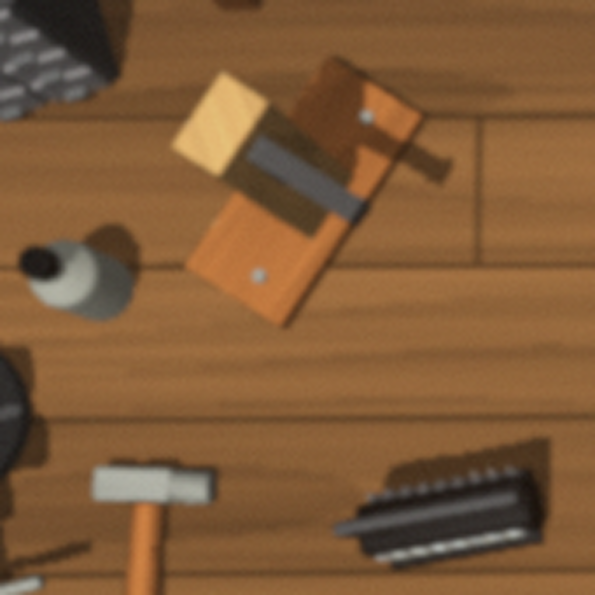

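View pics/t_pl.png

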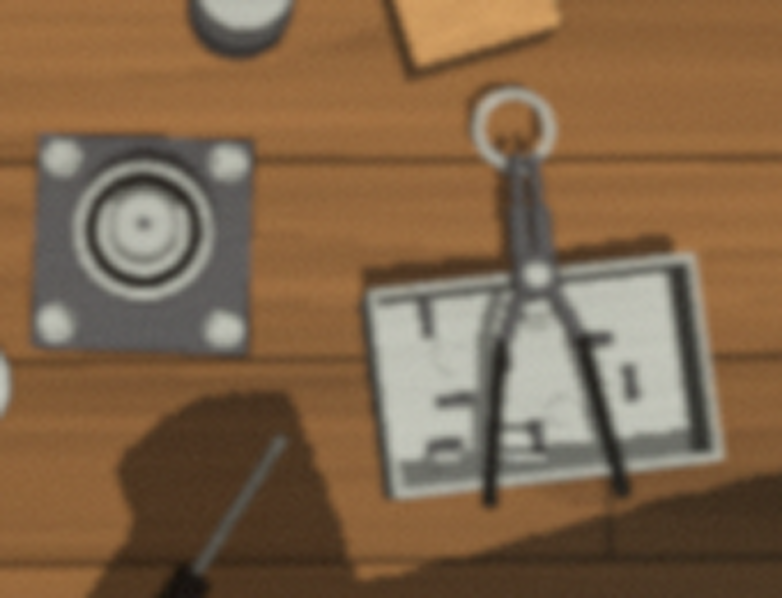

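View pics/s_pl.png

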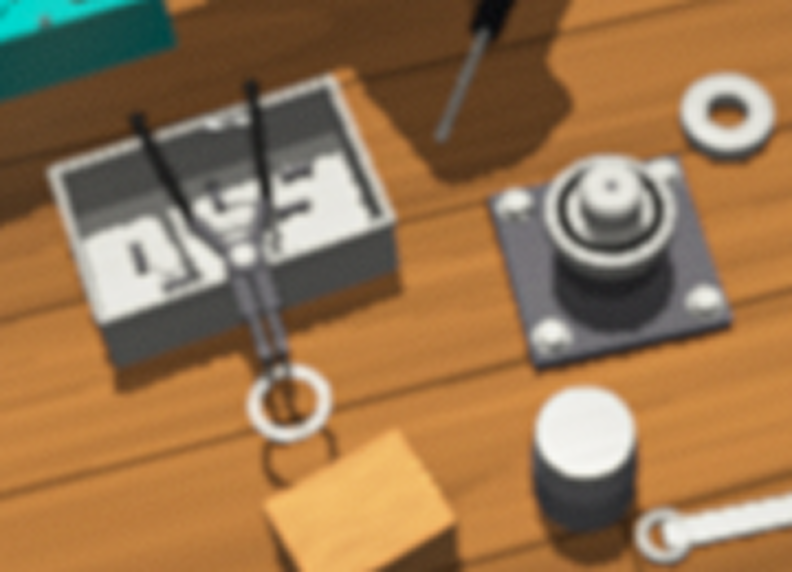

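Run:
```python
from h import *
import pickle
s=pickle.load(open('scene0.pkl','rb'));t=pickle.load(open('top0.pkl','rb'))
for n,c in(('top',t),('scene',s)):
    P=cloud(c);z=P[...,2]
    print(n,'bench z',np.median(z[(abs(P[...,0]-.6)<.3)&(abs(P[...,1])<.4)]))
    boxes={'top':dict(light=(170,255,250,300),hook=(155,155,200,205),post=(125,145,165,190),stub=(280,190,340,250),pl=(350,180,445,290)),
     'scene':dict(light=(370,165,430,225),hook=(445,200,490,225),post=(480,200,510,225),stub=(300,230,360,295),pl=(200,225,285,315))}[n]
    for k,(x0,y0,x1,y1) in boxes.items():
        Q=P[y0:y1,x0:x1].reshape(-1,3)
        zr={'light':(.13,.16),'hook':(.225,.24),'post':(.245,.265),'stub':(.085,.1),'pl':(.064,.085)}[k]
        q=Q[(Q[:,2]>zr[0])&(Q[:,2]<zr[1])]
        if len(q)<3: print(k,len(q),np.sort(Q[:,2])[-5:]);continue
        m=q.mean(0);e,v=np.linalg.eigh(np.cov((q-m)[:,:2].T))
        d=v[:,1];l=(q-m)[:,:2]@d;w=(q-m)[:,:2]@v[:,0]
        mid=m[:2]+d*(l.max()+l.min())/2+v[:,0]*(w.max()+w.min())/2
        print(k,len(q),'mean',m.round(4),'mid',mid.round(4),'yaw',np.degrees(np.arctan2(d[1],d[0])).round(1),'len',np.ptp(l).round(3),'wid',np.ptp(w).round(3))
```

```text
top bench z 0.000685693952066968
light 227 mean [0.4388 0.2173 0.1451] mid [0.439 0.218] yaw 99.7 len 0.131 wid 0.01
hook 255 mean [0.6591 0.2826 0.2337] mid [0.6618 0.2789] yaw 50.4 len 0.093 wid 0.035
post 455 mean [0.6897 0.3332 0.2535] mid [0.6908 0.3346] yaw 147.2 len 0.06 wid 0.041
stub 186 mean [ 0.5868 -0.0536  0.0928] mid [ 0.5872 -0.0533] yaw -139.6 len 0.04 wid 0.039
pl 605 mean [ 0.5281 -0.28    0.0709] mid [ 0.5295 -0.2822] yaw -176.8 len 0.202 wid 0.188
scene bench z -0.0006077980140425376
light 185 mean [0.4422 0.2125 0.1422] mid [0.4414 0.2137] yaw 99.8 len 0.129 wid 0.015
hook 269 mean [0.6628 0.2823 0.2326] mid [0.6624 0.2818] yaw 56.2 len 0.099 wid 0.054
post 340 mean [0.6949 0.3297 0.2526] mid [0.6925 0.3318] yaw 148.5 len 0.063 wid 0.039
stub 159 mean [ 0.5913 -0.057   0.0921] mid [ 0.59   -0.0572] yaw -138.7 len 0.039 wid 0.039
pl 464 mean [ 0.5367 -0.2815  0.0708] mid [ 0.5313 -0.2826] yaw -176.5 len 0.205 wid 0.08
```

```bash
cat >> h.py <<'E'
from scipy.spatial.transform import Rotation as Ro
def st(p=True):
    s=bot.read_state();R=Ro.from_rotvec(s['tcp_rot']).as_matrix()
    psi=np.degrees(np.arctan2(R[1,0],R[0,0]))
    if p: print('t%.2f'%s['time'],'pos',s['tool_pos'].round(4),'xyaw %.2f'%psi,'zax',R[:,2].round(4),'F',s['wrist_force'].round(1),'T',s['torque'].round(2),'w %.3f'%s['width'],'q',s['q'].round(2))
    return s,psi
def plan(wps,c,n=8):
    """wps: list of (x,y,z,xyaw deg,rows)"""
    s,psi=st(); p=s['tool_pos'].copy(); y=np.radians(psi); rows=[]
    for X,Y,Z,yaw,k in wps:
        g=np.array([X,Y,Z]);gy=np.radians(yaw)
        for i in range(k):
            d=(g-p)/(k-i);dy=(gy-y)/(k-i)
            sx=d[0]*np.cos(y)+d[1]*np.sin(y);sy=d[0]*np.sin(y)-d[1]*np.cos(y)
            r=[c,[round(sx,4),round(sy,4),round(-d[2],4)],round(-dy,3)]
            rows.append(r);a=r[1]
            p=p+[a[0]*np.cos(y)+a[1]*np.sin(y),a[0]*np.sin(y)-a[1]*np.cos(y),-a[2]];y=y-r[2]
    for i in range(0,len(rows),n): print(str(rows[i:i+n]).replace(' ',''))
E
python3 - <<'E'
from h import *
plan([(.47,-.3,.26,50,10),(.4353,.2436,.25,99.7,14)],0)
E
```

```text
t0.10 pos [ 0.2588 -0.6228  0.2551] xyaw 22.56 zax [-7.0e-04  1.9e-03 -1.0e+00] F [ 0.5  1.1 -0.1] T [ 0.01  0.02 -0.01] w 0.998 q [-1.21  0.26  1.61  0.    1.27 -0.04]
[[0,[np.float64(0.0319),np.float64(-0.0217),np.float64(-0.0005)],np.float64(-0.048)],[0,[np.float64(0.0329),np.float64(-0.0201),np.float64(-0.0005)],np.float64(-0.048)],[0,[np.float64(0.0338),np.float64(-0.0185),np.float64(-0.0005)],np.float64(-0.048)],[0,[np.float64(0.0347),np.float64(-0.0169),np.float64(-0.0005)],np.float64(-0.048)],[0,[np.float64(0.0354),np.float64(-0.0152),np.float64(-0.0005)],np.float64(-0.048)],[0,[np.float64(0.0361),np.float64(-0.0135),np.float64(-0.0005)],np.float64(-0.048)],[0,[np.float64(0.0368),np.float64(-0.0118),np.float64(-0.0005)],np.float64(-0.048)],[0,[np.float64(0.0373),np.float64(-0.01),np.float64(-0.0005)],np.float64(-0.048)]]
[[0,[np.float64(0.0377),np.float64(-0.0082),np.float64(-0.0004)],np.float64(-0.047)],[0,[np.float64(0.038),np.float64(-0.0064),np.float64(-0.0005)],np.float64(-0.048)],[0,[np.float64(0.0282),np.float64(-0.0269),np.float64(0.0007)],np.float64(-0.062)],[0,[np.f
[... 369 characters left out ...]
loat64(0.0007)],np.float64(-0.062)]]
[[0,[np.float64(0.036),np.float64(-0.0148),np.float64(0.0007)],np.float64(-0.062)],[0,[np.float64(0.0368),np.float64(-0.0125),np.float64(0.0007)],np.float64(-0.062)],[0,[np.float64(0.0375),np.float64(-0.0102),np.float64(0.0007)],np.float64(-0.062)],[0,[np.float64(0.0381),np.float64(-0.0079),np.float64(0.0007)],np.float64(-0.062)],[0,[np.float64(0.0385),np.float64(-0.0055),np.float64(0.0008)],np.float64(-0.062)],[0,[np.float64(0.0388),np.float64(-0.0031),np.float64(0.0007)],np.float64(-0.062)],[0,[np.float64(0.0389),np.float64(-0.0006),np.float64(0.0008)],np.float64(-0.062)],[0,[np.float64(0.0388),np.float64(0.0017),np.float64(0.0007)],np.float64(-0.061)]]
```

>>> servo_tool(moves=[[0, [0.032, -0.022, 0], -0.05], [0, [0.033, -0.02, 0], -0.05], [0, [0.034, -0.018, 0], -0.05], [0, [0.035, -0.017, 0], -0.05], [0, [0.035, -0.015, 0], -0.05], [0, [0.036, -0.013, 0], -0.05], [0, [0.037, -0.012, 0], -0.05], [0, [0.037, -0.01, 0], -0.05]], newtons=100)

```text
time: 0.77
tool_pos: [0.4247, -0.3585, 0.2487]
tcp_rot: [-2.888, -1.218, 0.006]
wrist_force: [0.9, 0.1, -0.1]
width: 1.002
```

```bash
sed -i 's/r=\[c,\[round(sx,4),round(sy,4),round(-d\[2\],4)\],round(-dy,3)\]/r=[c,[round(float(v),3) for v in (sx,sy,-d[2])],round(float(-dy),3)]/' h.py
python3 - <<'E'
from h import *
plan([(.4353,.2436,.25,99.7,16)],0)
E
```

```text
t0.77 pos [ 0.4247 -0.3585  0.2487] xyaw 45.73 zax [-0.0066  0.0057 -1.    ] F [ 0.9  0.1 -0.1] T [ 0.06 -0.03 -0.03] w 1.002 q [-0.75  0.05  1.86 -0.    1.24  0.03]
[[0,[0.027,-0.026,-0.0],-0.059],[0,[0.029,-0.024,-0.0],-0.059],[0,[0.03,-0.022,-0.0],-0.059],[0,[0.032,-0.021,-0.0],-0.059],[0,[0.033,-0.019,-0.0],-0.059],[0,[0.034,-0.017,-0.0],-0.059],[0,[0.035,-0.015,-0.0],-0.059],[0,[0.035,-0.013,-0.0],-0.059]]
[[0,[0.036,-0.01,-0.0],-0.059],[0,[0.037,-0.008,-0.0],-0.059],[0,[0.037,-0.006,-0.0],-0.059],[0,[0.037,-0.004,-0.0],-0.059],[0,[0.038,-0.002,-0.0],-0.059],[0,[0.037,0.001,-0.0],-0.058],[0,[0.037,0.003,-0.001],-0.059],[0,[0.038,0.004,-0.0],-0.058]]
```

>>> servo_tool(moves=[[0, [0.028, -0.026, -0.001], -0.06], [0, [0.03, -0.024, -0.001], -0.06], [0, [0.031, -0.022, -0.001], -0.06], [0, [0.032, -0.021, -0.001], -0.06], [0, [0.033, -0.019, -0.001], -0.06], [0, [0.034, -0.017, -0.001], -0.06], [0, [0.035, -0.015, -0.001], -0.06], [0, [0.036, -0.013, -0.001], -0.06]])

```text
time: 1.43
tool_pos: [0.4261, -0.0381, 0.2551]
tcp_rot: [-2.489, -1.896, 0.003]
wrist_force: [1.5, -0.2, -0.4]
width: 1.0
```

>>> servo_tool(moves=[[0, [0.036, -0.01, 0], -0.06], [0, [0.037, -0.008, 0], -0.06], [0, [0.037, -0.006, 0], -0.06], [0, [0.037, -0.004, 0], -0.06], [0, [0.037, -0.002, 0], -0.06], [0, [0.037, 0.001, 0], -0.06], [0, [0.037, 0.003, 0], -0.06], [0, [0.03, 0.004, 0], -0.05]])

```text
time: 2.1
tool_pos: [0.4131, 0.2685, 0.2565]
tcp_rot: [-1.948, -2.45, -0.003]
wrist_force: [0.2, 0.9, 0.2]
width: 1.001
```

Run:
```python
from h import *
plan([(.4353,.2436,.24,99.7,8)],0)
```

```text
t2.10 pos [0.4131 0.2685 0.2565] xyaw 103.02 zax [-0.0082  0.0089 -0.9999] F [0.2 0.9 0.2] T [-0.02  0.03  0.02] w 1.001 q [ 0.52 -0.08  1.98  0.01  1.25  0.29]
[[0,[-0.004,0.002,0.002],0.007],[0,[-0.004,0.002,0.002],0.007],[0,[-0.004,0.002,0.002],0.007],[0,[-0.003,0.002,0.002],0.007],[0,[-0.003,0.002,0.002],0.007],[0,[-0.004,0.002,0.002],0.008],[0,[-0.003,0.002,0.002],0.007],[0,[-0.004,0.003,0.002],0.008]]
```

>>> servo_tool(moves=[[0, [-0.01, 0.006, 0.005], 0.02], [0, [-0.01, 0.006, 0.005], 0.02], [0, [-0.005, 0.003, 0.005], 0.01], [0, [0, 0, 0], 0], [0, [0, 0, 0], 0], [0, [0, 0, 0], 0], [0, [0, 0, 0], 0], [0, [0, 0, 0], 0]])

```text
time: 2.77
tool_pos: [0.4321, 0.2477, 0.2376]
tcp_rot: [-2.007, -2.397, 0.003]
wrist_force: [-0.1, 0.8, -0.0]
width: 1.002
```

Run:
```python
from h import *
plan([(.4353,.2436,.147,99.7,8)],0)
c=grab('scene');save(c,'s1.png')
cv2.imwrite('pics/s1c.png',cv2.resize(c['pixels'][90:240,340:500,::-1],None,fx=4,fy=4,interpolation=cv2.INTER_CUBIC))
```

```text
t2.77 pos [0.4321 0.2477 0.2376] xyaw 100.13 zax [-0.0132  0.0087 -0.9999] F [-0.1  0.8 -0. ] T [-0.03 -0.01  0.03] w 1.002 q [ 0.46 -0.06  1.99  0.01  1.22  0.28]
[[0,[-0.001,0.0,0.011],0.001],[0,[-0.001,0.0,0.011],0.001],[0,[-0.0,0.0,0.011],0.001],[0,[-0.001,0.0,0.012],0.001],[0,[-0.0,0.001,0.011],0.001],[0,[-0.001,0.0,0.012],0.001],[0,[-0.0,0.001,0.011],0.001],[0,[-0.001,0.0,0.012],0.0]]
```

View pics/s1c.png

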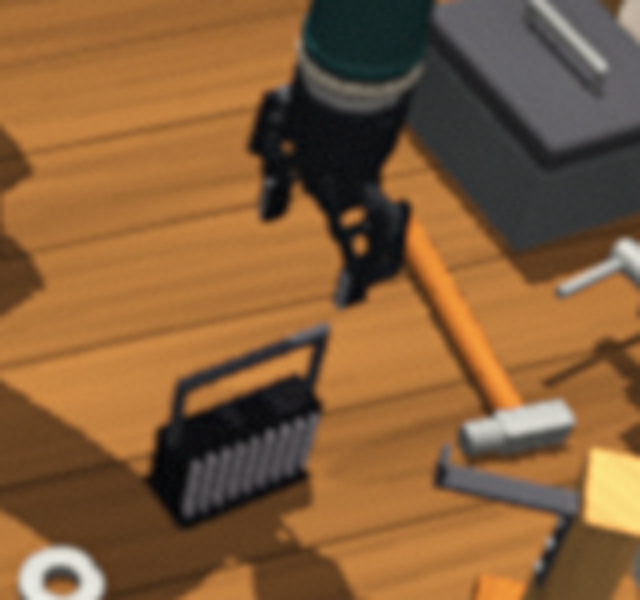

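>>> servo_tool(moves=[[0, [-0.001, 0, 0.015], 0.002], [0, [-0.001, 0, 0.015], 0.002], [0, [-0.001, 0, 0.015], 0.002], [0, [-0.001, 0, 0.015], 0], [0, [0, 0.001, 0.015], 0], [0, [0, 0.001, 0.01], 0], [0, [0, 0, 0.003], 0], [0, [0, 0, 0], 0]])

```text
time: 3.48
tool_pos: [0.4369, 0.2452, 0.1511]
tcp_rot: [-2.019, -2.391, -0.012]
wrist_force: [-0.2, -0.0, 0.5]
width: 0.998
```

Run:
```python
from h import *
plan([(.4353,.2436,.147,99.7,8)],0)
c=grab('scene');save(c,'s2.png')
cv2.imwrite('pics/s2c.png',cv2.resize(c['pixels'][90:240,340:500,::-1],None,fx=4,fy=4,interpolation=cv2.INTER_CUBIC))
```

```text
t3.48 pos [0.4369 0.2452 0.1511] xyaw 99.64 zax [-0.0039  0.0137 -0.9999] F [-0.2 -0.   0.5] T [-0.03  0.02 -0.02] w 0.998 q [0.45 0.03 2.08 0.02 1.03 0.28]
[[0,[-0.0,-0.0,0.001],-0.0],[0,[-0.0,-0.0,0.0],-0.0],[0,[-0.0,-0.0,0.001],-0.0],[0,[-0.0,-0.0,0.0],-0.0],[0,[-0.0,-0.0,0.001],-0.0],[0,[-0.0,-0.001,0.0],-0.0],[0,[-0.001,-0.0,0.001],-0.001],[0,[-0.0,-0.001,0.0],-0.0]]
```

View pics/s2c.png

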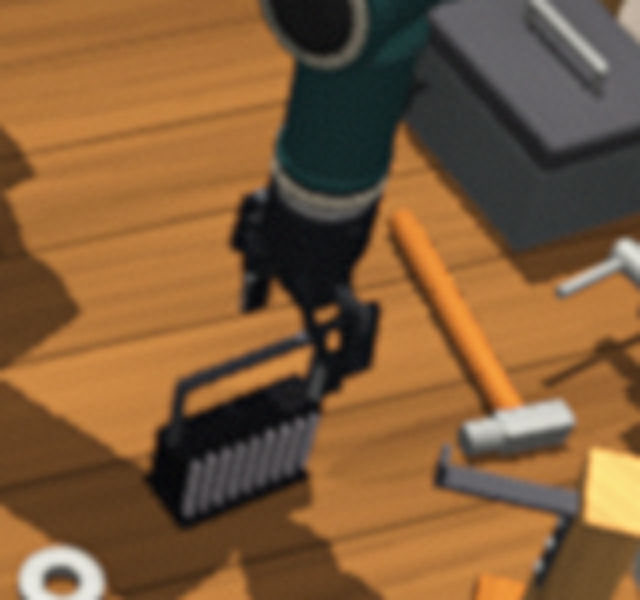

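>>> servo_tool(moves=[[0, [-0.002, 0, 0.002], 0], [0, [-0.002, 0, 0.002], 0], [120, [0, 0, 0], 0], [255, [0, 0, 0], 0], [255, [0, 0, 0], 0], [255, [0, 0, 0], 0], [255, [0, 0, 0], 0], [255, [0, 0, 0], 0]], newtons=100)

```text
time: 4.2
tool_pos: [0.4404, 0.2424, 0.1516]
tcp_rot: [-2.021, -2.394, -0.024]
wrist_force: [-0.5, 0.1, 0.8]
width: 0.141
```

Run:
```python
from h import *
st()
c=grab('scene');save(c,'s3.png')
cv2.imwrite('pics/s3c.png',cv2.resize(c['pixels'][90:240,340:500,::-1],None,fx=4,fy=4,interpolation=cv2.INTER_CUBIC))
```

```text
t4.20 pos [0.4404 0.2424 0.1516] xyaw 99.65 zax [ 0.0031  0.0172 -0.9998] F [-0.5  0.1  0.8] T [-0.02  0.07  0.01] w 0.141 q [0.44 0.02 2.08 0.02 1.03 0.27]
```

View pics/s3c.png

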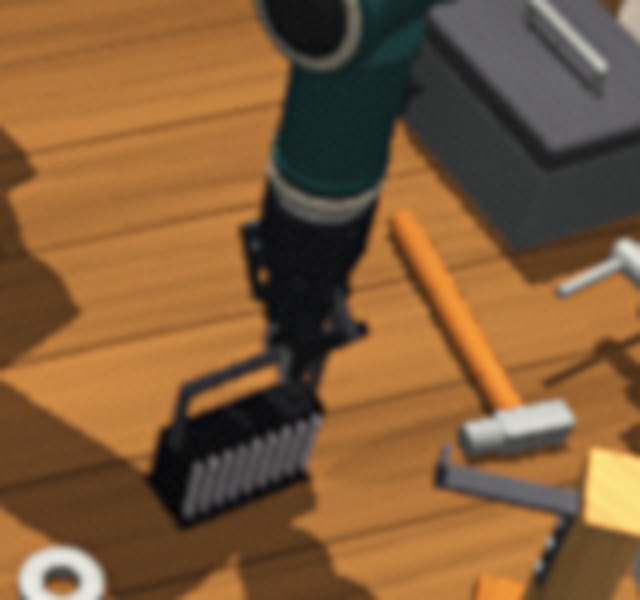

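>>> servo_tool(moves=[[255, [0, 0, -0.01], 0], [255, [0, 0, -0.015], 0], [255, [0, 0, -0.02], 0], [255, [0, 0, -0.02], 0], [255, [0, 0, -0.02], 0], [255, [0, 0, -0.02], 0], [255, [0, 0, -0.02], 0], [255, [0, 0, -0.015], 0]])

```text
time: 4.92
tool_pos: [0.4335, 0.2371, 0.2903]
tcp_rot: [-2.015, -2.387, 0.006]
wrist_force: [0.1, -0.2, -2.8]
width: 0.087
```

Run:
```python
from h import *
plan([(.582,.208,.284,147.8,14)],255)
```

```text
t4.92 pos [0.4335 0.2371 0.2903] xyaw 99.65 zax [-0.016   0.0084 -0.9998] F [ 0.1 -0.2 -2.8] T [ 0.11 -0.03 -0.05] w 0.087 q [ 0.44 -0.1   1.93  0.01  1.32  0.27]
[[255,[-0.004,0.01,0.0],-0.06],[255,[-0.004,0.01,0.0],-0.06],[255,[-0.005,0.01,0.001],-0.06],[255,[-0.006,0.009,0.0],-0.06],[255,[-0.006,0.009,0.001],-0.06],[255,[-0.007,0.008,0.0],-0.06],[255,[-0.007,0.008,0.001],-0.06],[255,[-0.008,0.008,0.0],-0.06]]
[[255,[-0.008,0.007,0.001],-0.06],[255,[-0.008,0.007,0.0],-0.06],[255,[-0.009,0.006,0.001],-0.06],[255,[-0.009,0.006,0.0],-0.06],[255,[-0.01,0.005,0.001],-0.06],[255,[-0.009,0.004,0.0],-0.06]]
```

Run:
```python
from h import *
c=grab('scene');save(c,'s4.png')
cv2.imwrite('pics/s4c.png',cv2.resize(c['pixels'][60:240,340:520,::-1],None,fx=3.3,fy=3.3,interpolation=cv2.INTER_CUBIC))
```

```text
(no output)
```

View pics/s4c.png

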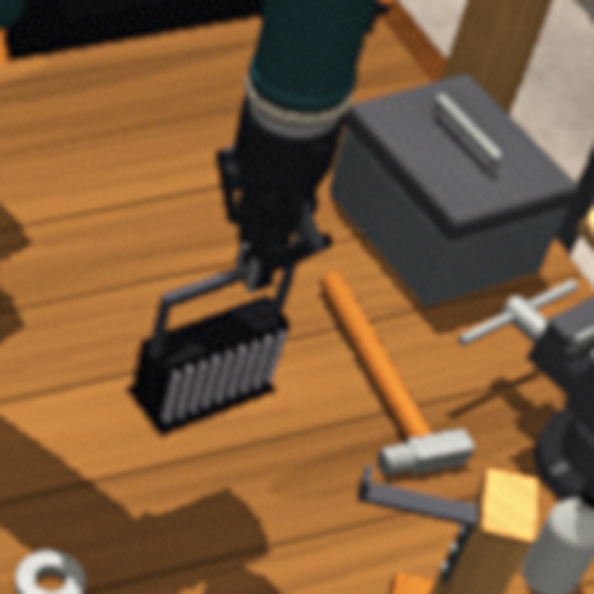

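Light is held, bar gripped right of centre, upright. Moving to the pre-hook pose.

>>> servo_tool(moves=[[255, [-0.004, 0.01, 0], -0.06], [255, [-0.004, 0.01, 0], -0.06], [255, [-0.005, 0.01, 0], -0.06], [255, [-0.006, 0.01, 0], -0.06], [255, [-0.006, 0.009, 0], -0.06], [255, [-0.007, 0.009, 0], -0.06], [255, [-0.007, 0.009, 0], -0.06], [255, [-0.008, 0.008, 0], -0.06]])

```text
time: 5.63
tool_pos: [0.5221, 0.2219, 0.2899]
tcp_rot: [-1.356, -2.813, -0.003]
wrist_force: [0.1, 0.5, -3.6]
width: 0.089
```

Run:
```python
from h import *
plan([(.582,.208,.284,147.8,8)],255)
```

```text
t5.63 pos [0.5221 0.2219 0.2899] xyaw 128.53 zax [-0.0158  0.0101 -0.9998] F [ 0.1  0.5 -3.6] T [0.03 0.02 0.  ] w 0.089 q [ 0.35  0.05  1.79  0.02  1.32 -0.33]
[[255,[-0.006,0.005,0.001],-0.042],[255,[-0.006,0.004,0.001],-0.042],[255,[-0.006,0.004,0.001],-0.042],[255,[-0.007,0.004,0.001],-0.042],[255,[-0.007,0.004,0.0],-0.042],[255,[-0.007,0.003,0.001],-0.042],[255,[-0.007,0.003,0.0],-0.042],[255,[-0.007,0.004,0.001],-0.042]]
```

>>> servo_tool(moves=[[255, [-0.008, 0.006, 0], -0.05], [255, [-0.008, 0.006, 0], -0.05], [255, [-0.008, 0.005, 0], -0.05], [255, [-0.008, 0.005, 0], -0.05], [255, [-0.008, 0.004, 0], -0.05], [255, [-0.008, 0.002, 0], -0.05], [255, [-0.003, 0, 0], -0.02], [255, [0, 0, 0], 0]])

```text
time: 6.3
tool_pos: [0.5792, 0.2037, 0.2776]
tcp_rot: [-0.86, -2.989, 0.007]
wrist_force: [0.3, 0.5, -2.7]
width: 0.088
```

Run:
```python
from h import *
plan([(.582,.208,.284,147.8,8)],255)
for n in('scene','top'):
    c=grab(n);save(c,n+'5.png');P=cloud(c)
    b={'scene':(380,130,540,320),'top':(80,130,300,300)}[n]
    cv2.imwrite('pics/%s5c.png'%n,cv2.resize(c['pixels'][b[1]:b[3],b[0]:b[2],::-1],None,fx=3,fy=3,interpolation=cv2.INTER_CUBIC))
```

```text
t6.30 pos [0.5792 0.2037 0.2776] xyaw 147.89 zax [-0.0308  0.0045 -0.9995] F [ 0.3  0.5 -2.7] T [ 0.1   0.09 -0.03] w 0.088 q [ 0.29  0.15  1.7   0.01  1.32 -0.72]
[[255,[-0.0,0.001,-0.001],0.0],[255,[-0.0,0.001,-0.001],0.0],[255,[-0.0,0.001,-0.001],0.0],[255,[-0.0,0.0,-0.001],0.0],[255,[-0.0,0.001,-0.001],0.0],[255,[-0.0,0.0,-0.0],0.001],[255,[-0.0,0.001,-0.001],0.0],[255,[-0.0,0.0,-0.0],0.001]]
```

View pics/scene5c.png

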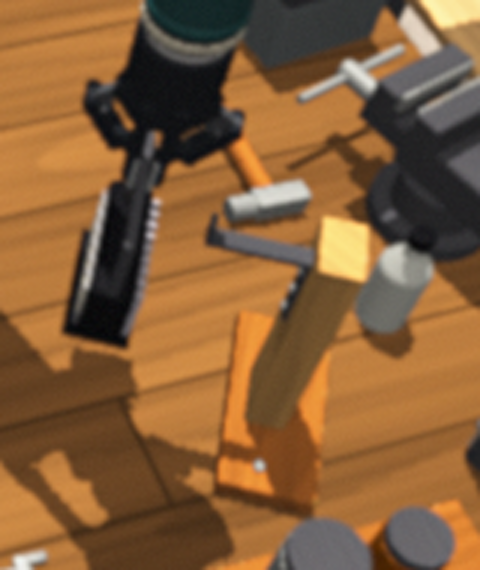

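View pics/top5c.png

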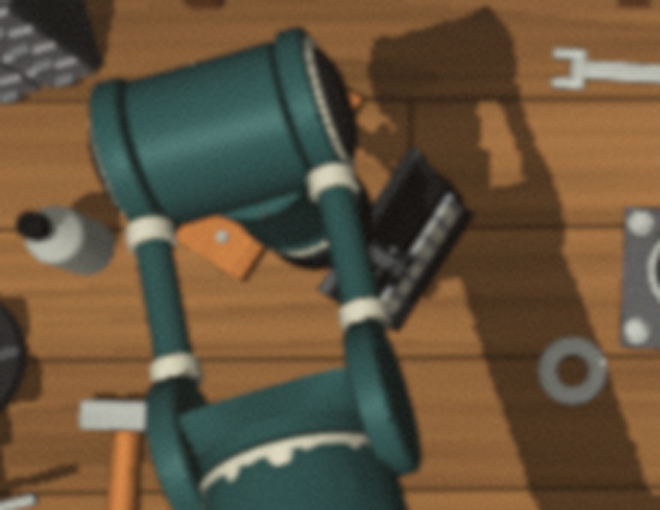

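Run:
```python
from h import *
s,psi=st()
y=np.radians(147.8);ex=np.array([np.cos(y-np.pi/2),np.sin(y-np.pi/2),0]);ey=np.array([np.cos(y),np.sin(y),0])
seat=np.array([.6569,.2782,.235])
for n,b in(('scene',(395,185,440,250)),('top',(175,175,245,240))):
    c=grab(n);P=cloud(c)
    def rep(name,Q):
        d=Q-seat; print(n,name,len(Q),'x',np.percentile(d@ex,[2,50,98]).round(4),'y',np.percentile(d@ey,[2,50,98]).round(4),'z',np.percentile(Q[:,2],[2,50,98]).round(4))
    Q=P[b[1]:b[3],b[0]:b[2]].reshape(-1,3)
    for lo,hi in((.12,.2),(.2,.22),(.225,.29)):
        q=Q[(Q[:,2]>lo)&(Q[:,2]<hi)]
        if len(q)>5: rep('%.3f-%.3f'%(lo,hi),q)
    if n=='scene':
        Q=P[200:222,445:488].reshape(-1,3);rep('hook',Q[(Q[:,2]>.228)&(Q[:,2]<.239)]);rep('hookup',Q[(Q[:,2]>.24)&(Q[:,2]<.26)])
print((s['tool_pos']-seat)@ex,(s['tool_pos']-seat)@ey)
```

```text
t6.40 pos [0.5785 0.204  0.2776] xyaw 147.83 zax [-0.0313  0.0047 -0.9995] F [-0.5  0.2 -3.3] T [ 0.07  0.02 -0.02] w 0.090 q [ 0.29  0.15  1.7   0.01  1.32 -0.72]
scene 0.120-0.200 636 x [-0.1407 -0.1171 -0.0824] y [-0.0638 -0.0501  0.0543] z [0.1274 0.17   0.1995]
scene 0.200-0.220 425 x [-0.1277 -0.1145 -0.0899] y [-0.0626 -0.0048  0.0587] z [0.2003 0.2043 0.2106]
scene 0.225-0.290 250 x [-0.1205 -0.1063 -0.0901] y [-0.0641 -0.0129  0.0214] z [0.2287 0.2698 0.2831]
scene hook 248 x [-0.0414  0.005   0.0456] y [-0.0119 -0.0027  0.0092] z [0.229  0.2329 0.2367]
scene hookup 59 x [-0.0432  0.0457  0.048 ] y [-0.0307 -0.0068  0.0245] z [0.2401 0.2503 0.255 ]
top 0.120-0.200 521 x [-0.1396 -0.1306 -0.1244] y [-0.055  -0.0043  0.0586] z [0.128  0.1538 0.1993]
top 0.200-0.220 406 x [-0.1263 -0.1111 -0.0935] y [-0.0568 -0.0222  0.0417] z [0.2005 0.2052 0.2112]
top 0.225-0.290 203 x [-0.1092 -0.1053 -0.0984] y [-0.059  -0.0235  0.0681] z [0.234  0.2709 0.2761]
-0.10451070900549021 0.026790722921727714
```

>>> servo_tool(moves=[[255, [0, 0, -0.004], 0], [255, [0, 0.008, -0.003], 0], [255, [0, 0.01, -0.002], 0], [255, [0, 0.01, -0.002], 0], [255, [0, 0.01, -0.002], 0], [255, [0, 0.01, -0.002], 0], [255, [0, 0.005, -0.001], 0], [255, [0, 0, 0], 0]])

```text
time: 7.17
tool_pos: [0.6101, 0.2563, 0.297]
tcp_rot: [-0.861, -2.992, 0.0]
wrist_force: [-0.1, 0.9, -3.6]
width: 0.09
```

```bash
cat >> h.py <<'E'
yy=np.radians(147.8);ex=np.array([np.cos(yy-np.pi/2),np.sin(yy-np.pi/2),0]);ey=np.array([np.cos(yy),np.sin(yy),0])
seat=np.array([.6569,.2782,.235])
E
python3 - <<'E'
from h import *
s,_=st();d=s['tool_pos']-seat;print(d@ex,d@ey,d[2])
E
```

```text
t7.17 pos [0.6101 0.2563 0.297 ] xyaw 147.90 zax [-0.0269  0.0075 -0.9996] F [-0.1  0.9 -3.6] T [ 0.03  0.02 -0.01] w 0.090 q [ 0.35  0.23  1.57  0.02  1.36 -0.66]
-0.04348631692311362 0.02795148140888657 0.06200895724212868
```

>>> servo_tool(moves=[[255, [0, 0, 0.005], 0], [255, [0, 0.004, 0.005], 0], [255, [0, 0.008, 0.002], 0], [255, [0, 0.01, 0], 0], [255, [0, 0.01, 0], 0], [255, [0, 0.008, 0], 0], [255, [0, 0.003, 0], 0], [255, [0, 0, 0], 0]])

```text
time: 7.83
tool_pos: [0.6344, 0.2967, 0.2809]
tcp_rot: [-0.86, -2.99, 0.004]
wrist_force: [-1.0, 0.1, -3.6]
width: 0.088
```

Run:
```python
from h import *
s,_=st();d=s['tool_pos']-seat;print(d@ex,d@ey,d[2])
c=grab('scene')
cv2.imwrite('pics/s6.png',cv2.resize(c['pixels'][100:320,380:560,::-1],None,fx=2.7,fy=2.7,interpolation=cv2.INTER_CUBIC))
```

```text
t7.83 pos [0.6344 0.2967 0.2809] xyaw 147.90 zax [-0.0302  0.006  -0.9995] F [-1.   0.1 -3.6] T [-0.01  0.   -0.01] w 0.088 q [ 0.39  0.31  1.5   0.02  1.36 -0.62]
0.00364657688826662 0.02887191656044351 0.04594013209933728
```

View pics/s6.png

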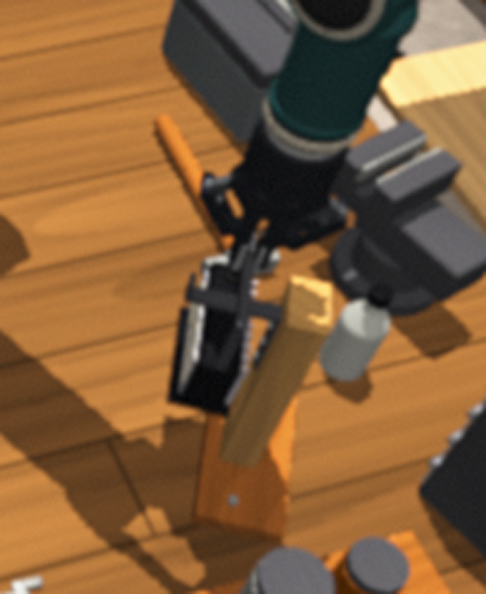

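>>> servo_tool(moves=[[255, [0, 0, 0.005], 0], [255, [0, 0, 0.006], 0], [255, [0, 0, 0.006], 0], [255, [0, 0, 0.004], 0], [255, [0, 0, 0.002], 0], [255, [0, 0, 0], 0], [255, [0, 0, 0], 0], [255, [0, 0, 0], 0]])

```text
time: 8.55
tool_pos: [0.6324, 0.2949, 0.2548]
tcp_rot: [-0.861, -2.988, 0.007]
wrist_force: [0.4, -1.2, -3.1]
width: 0.091
```

Run:
```python
from h import *
s,_=st();d=s['tool_pos']-seat;print(d@ex,d@ey,d[2])
```

```text
t8.55 pos [0.6324 0.2949 0.2548] xyaw 147.83 zax [-0.0322  0.0044 -0.9995] F [ 0.4 -1.2 -3.1] T [ 0.07 -0.01  0.03] w 0.091 q [ 0.39  0.32  1.53  0.02  1.32 -0.62]
0.0010624170001842395 0.029605177134475146 0.019845230526448043
```

>>> servo_tool(moves=[[255, [0, 0, 0.003], 0], [255, [0, 0, 0.003], 0], [255, [0, 0, 0.003], 0], [255, [0, 0, 0], 0], [255, [0, 0, 0], 0], [255, [0, 0, 0], 0], [255, [0, 0, 0], 0], [255, [0, 0, 0], 0]])

```text
time: 9.22
tool_pos: [0.6334, 0.2955, 0.2521]
tcp_rot: [-0.863, -2.993, 0.0]
wrist_force: [-1.4, 0.5, -3.3]
width: 0.094
```

Run:
```python
from h import *
s,_=st();d=s['tool_pos']-seat;print(d@ex,d@ey,d[2])
```

```text
t9.22 pos [0.6334 0.2955 0.2521] xyaw 147.84 zax [-0.0256  0.0072 -0.9996] F [-1.4  0.5 -3.3] T [0.04 0.01 0.02] w 0.094 q [ 0.39  0.32  1.54  0.02  1.3  -0.62]
0.0021419271651450973 0.02913098043808123 0.01714567217466645
```

>>> servo_tool(moves=[[255, [0, 0, 0.003], 0], [255, [0, 0, 0.003], 0], [255, [0, 0, 0.003], 0], [255, [0, 0, 0.002], 0], [255, [0, 0, 0], 0], [255, [0, 0, 0], 0], [255, [0, 0, 0], 0], [255, [0, 0, 0], 0]])

```text
time: 9.88
tool_pos: [0.6338, 0.2958, 0.2509]
tcp_rot: [-0.864, -2.998, -0.005]
wrist_force: [-1.6, -1.1, 1.7]
width: 0.091
```

Run:
```python
from h import *
s,_=st();d=s['tool_pos']-seat;print(d@ex,d@ey,d[2])
c=grab('scene')
cv2.imwrite('pics/s7.png',cv2.resize(c['pixels'][100:320,380:560,::-1],None,fx=2.7,fy=2.7,interpolation=cv2.INTER_CUBIC))
```

```text
t9.88 pos [0.6338 0.2958 0.2509] xyaw 147.84 zax [-0.02    0.0088 -0.9998] F [-1.6 -1.1  1.7] T [-0.08  0.2  -0.03] w 0.091 q [ 0.39  0.32  1.54  0.02  1.29 -0.62]
0.0025917428377126004 0.028975316776372377 0.015914862142381192
```

View pics/s7.png

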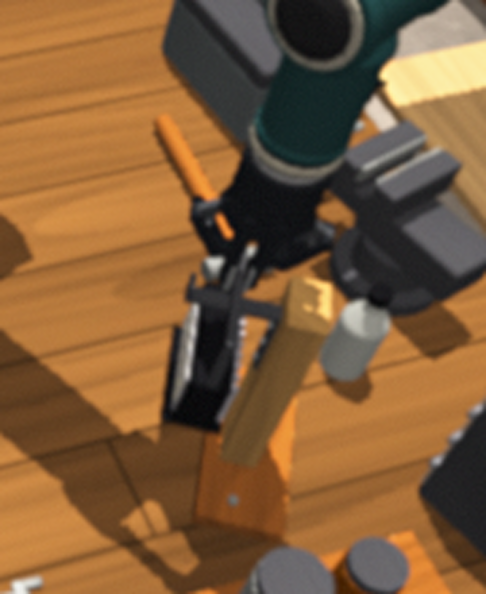

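>>> servo_tool(moves=[[215, [0, 0, 0], 0], [190, [0, 0, 0], 0], [180, [0, 0, 0], 0], [180, [0, 0, 0], 0], [180, [0, 0, 0], 0], [180, [0, 0, 0], 0], [180, [0, 0, 0], 0], [180, [0, 0, 0], 0]])

```text
time: 10.6
tool_pos: [0.635, 0.2963, 0.2509]
tcp_rot: [-0.865, -3.0, -0.007]
wrist_force: [0.7, -0.1, -1.0]
width: 0.293
```

Run:
```python
from h import *
s,_=st();d=s['tool_pos']-seat;print(d@ex,d@ey,d[2])
c=grab('scene')
cv2.imwrite('pics/s8.png',cv2.resize(c['pixels'][100:320,380:560,::-1],None,fx=2.7,fy=2.7,interpolation=cv2.INTER_CUBIC))
```

```text
t10.60 pos [0.635  0.2963 0.2509] xyaw 147.84 zax [-0.0177  0.0097 -0.9998] F [ 0.7 -0.1 -1. ] T [ 0.01 -0.01  0.03] w 0.293 q [ 0.39  0.32  1.54  0.02  1.29 -0.62]
0.0036250107267016755 0.02812506775528571 0.01588065513059067
```

View pics/s8.png

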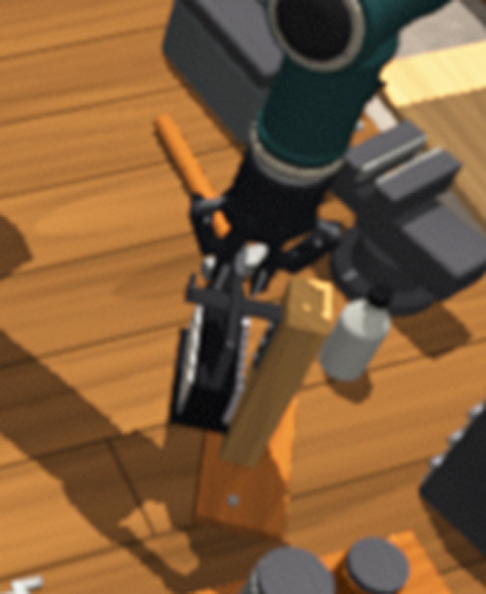

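Released, light hangs. Straight up slowly, then faster.

>>> servo_tool(moves=[[180, [0, 0, -0.005], 0], [180, [0, 0, -0.008], 0], [180, [0, 0, -0.01], 0], [180, [0, 0, -0.012], 0], [180, [0, 0, -0.015], 0], [180, [0, 0, -0.015], 0], [180, [0, 0, -0.02], 0], [180, [0, 0, -0.02], 0]])

```text
time: 11.32
tool_pos: [0.6354, 0.2945, 0.3609]
tcp_rot: [-0.863, -2.995, -0.001]
wrist_force: [-0.0, -0.9, -0.1]
width: 0.299
```

Run:
```python
from h import *
s,_=st();d=s['tool_pos']-seat;print(d@ex,d@ey,d[2])
c=grab('scene')
cv2.imwrite('pics/s9.png',cv2.resize(c['pixels'][100:320,380:560,::-1],None,fx=2.7,fy=2.7,interpolation=cv2.INTER_CUBIC))
```

```text
t11.32 pos [0.6354 0.2945 0.3609] xyaw 147.84 zax [-0.0236  0.0072 -0.9997] F [-0.  -0.9 -0.1] T [ 0.05  0.03 -0.04] w 0.299 q [ 0.39  0.28  1.39  0.02  1.49 -0.62]
0.0023157463709035215 0.02692246056419733 0.12587341212000663
```

View pics/s9.png

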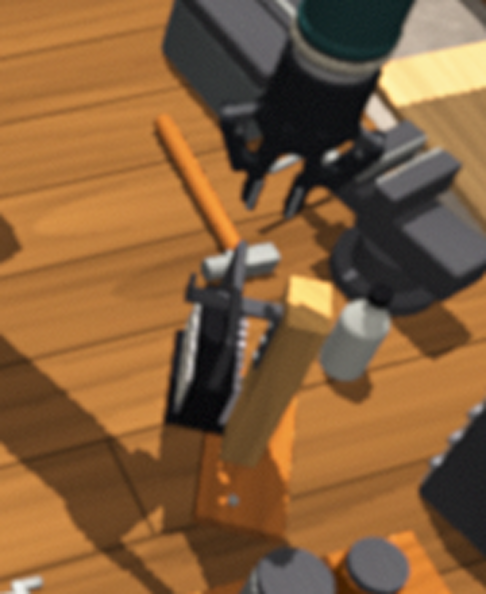

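Run:
```python
from h import *
import pickle
C={n:pickle.load(open(n+'0.pkl','rb')) for n in('scene','top')}
for n,b in(('top',(375,180,410,215)),('scene',(240,285,275,315))):
    c=C[n];P=cloud(c);x0,y0,x1,y1=b
    I=c['pixels'][y0:y1,x0:x1].astype(int);mx=I.max(2);mn=I.min(2)
    m=((mx-mn)<35)&(mx>110)
    cv2.imwrite('pics/m_%s.png'%n,cv2.resize((m*255).astype(np.uint8),None,fx=10,fy=10,interpolation=0))
    v,u=np.nonzero(m); X=onz(c,np.c_[u+x0,v+y0].astype(float),.0445)
    # ring fit: algebraic circle
    A=np.c_[2*X[:,:2],np.ones(len(X))];keep=np.ones(len(X),bool)
    for _ in range(8):
        q=np.linalg.lstsq(A[keep],(X[keep,:2]**2).sum(1),rcond=None)[0]
        r=np.hypot(*(X[:,:2]-q[:2]).T);R=np.median(r[keep]);keep=abs(r-R)<.005
    print(n,'ring',q[:2].round(4),'R',R.round(4),keep.sum(),'zdepth',np.median(P[y0:y1,x0:x1][m][:,2]).round(4))
    # handles: points high, dark
    Q=P.reshape(-1,3);px=c['pixels'].reshape(-1,3).astype(int)
    rc=q[:2]
    s=(Q[:,2]>.062)&(Q[:,2]<.085)&(np.hypot(*(Q[:,:2]-rc).T)<.24)&(px.max(1)<95)
    q3=Q[s]
    np.save('hp_%s.npy'%n,q3)
    print(len(q3),q3.min(0),q3.max(0))
```

```text
top ring [ 0.6496 -0.2704] R 0.0209 85 zdepth 0.0425
640 [ 0.42899539 -0.4782477   0.0620126 ] [ 0.88631049 -0.03499338  0.08483983]
scene ring [ 0.6506 -0.2738] R 0.0206 112 zdepth 0.0423
311 [ 0.42714173 -0.32812069  0.0620458 ] [ 0.76117174 -0.03724524  0.08483674]
```

Run:
```python
import cv2,numpy as np
a=[cv2.imread('pics/m_%s.png'%n) for n in('top','scene')]
h=max(x.shape[0] for x in a)
cv2.imwrite('pics/mm.png',np.hstack([cv2.copyMakeBorder(x,0,h-x.shape[0],0,20,cv2.BORDER_CONSTANT,value=(0,0,255)) for x in a]))
```

```text
(no output)
```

View pics/mm.png

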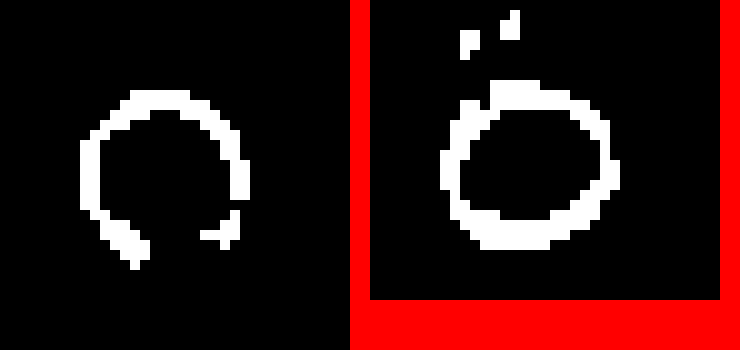

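Run:
```python
from h import *
import pickle
C={n:pickle.load(open(n+'0.pkl','rb')) for n in('scene','top')}
t=C['top'];P=cloud(t);print('pivot top',np.median(P[228:232,395:399].reshape(-1,3),0))
s=C['scene'];P=cloud(s);u,v=243/4.4+190,255/4.4+210;u,v=int(round(u)),int(round(v));print('pivot scene',np.median(P[v-1:v+2,u-1:u+2].reshape(-1,3),0))
for n,rc in(('top',(.6496,-.2704)),('scene',(.6506,-.2738))):
    q=np.load('hp_%s.npy'%n);rc=np.array(rc)
    th=np.pi if 0 else None
    yaw=-3.2
    yaw=np.radians(4.0)
    for it in range(4):
        e=np.array([np.cos(yaw),np.sin(yaw)]);f=np.array([-e[1],e[0]])
        a=(q[:,:2]-rc)@e;b=(q[:,:2]-rc)@f
        m=(a<-.12)&(a>-.225)&(abs(b)<.045)
        # bins
        mids=[];sp=[]
        for lo in np.arange(-.215,-.13,.01):
            k=m&(a>=lo)&(a<lo+.01)
            L=b[k&(b>0)];R=b[k&(b<0)]
            if len(L)>2 and len(R)>2: mids.append((lo+.005,(L.mean()+R.mean())/2,np.ptp(b[k]),q[k][:,2].mean()))
        mids=np.array(mids)
        # line from ring centre to mids
        yaw+=np.mean(np.arctan2(mids[:,1],mids[:,0])%(2*np.pi)-np.pi)
    print(n,'yaw',np.degrees(yaw));print(mids.round(4))
    print('grip',rc-.1522*np.array([np.cos(yaw),np.sin(yaw)]))
```

```text
pivot top [ 0.55832877 -0.27737116  0.07471665]
pivot scene [ 0.56222772 -0.27983121  0.07322205]
top yaw 4.007348415878512
[[-2.10e-01 -0.00e+00  8.14e-02  7.01e-02]
 [-2.00e-01 -9.00e-04  7.94e-02  7.07e-02]
 [-1.90e-01 -7.00e-04  7.33e-02  7.22e-02]
 [-1.80e-01  6.00e-04  6.81e-02  7.15e-02]
 [-1.70e-01  5.00e-04  6.67e-02  7.11e-02]
 [-1.60e-01  4.00e-04  6.30e-02  7.14e-02]
 [-1.50e-01  1.00e-04  5.82e-02  7.10e-02]
 [-1.40e-01 -4.00e-04  5.58e-02  7.00e-02]
 [-1.30e-01  3.00e-04  5.59e-02  7.09e-02]]
grip [ 0.49777211 -0.28103641]
scene yaw 3.9732926475104193
[[-2.10e-01 -8.00e-04  7.91e-02  7.14e-02]
 [-2.00e-01  1.00e-04  7.73e-02  7.19e-02]
 [-1.90e-01  5.00e-04  7.41e-02  7.16e-02]
 [-1.80e-01 -4.00e-04  7.10e-02  7.09e-02]
 [-1.70e-01  4.00e-04  6.68e-02  7.09e-02]
 [-1.60e-01 -4.00e-04  6.27e-02  7.14e-02]
 [-1.50e-01 -3.00e-04  6.07e-02  7.12e-02]
 [-1.40e-01  3.00e-04  5.73e-02  7.24e-02]
 [-1.30e-01  3.00e-04  5.19e-02  7.14e-02]]
grip [ 0.49876582 -0.28434616]
```

Run:
```python
from h import *
plan([(.56,.05,.30,85,9),(.4975,-.283,.2,4,15)],0)
```

```text
t11.37 pos [0.637  0.2951 0.3671] xyaw 147.84 zax [-0.0158  0.0103 -0.9998] F [-0.2  0.9  4.5] T [ 0.01 -0.04  0.01] w 0.295 q [ 0.39  0.28  1.38  0.02  1.49 -0.62]
[[0,[-0.007,-0.028,0.007],0.122],[0,[-0.011,-0.026,0.008],0.122],[0,[-0.014,-0.025,0.007],0.122],[0,[-0.017,-0.023,0.008],0.122],[0,[-0.019,-0.021,0.007],0.122],[0,[-0.022,-0.019,0.008],0.122],[0,[-0.024,-0.016,0.007],0.122],[0,[-0.025,-0.013,0.008],0.121]]
[[0,[-0.027,-0.009,0.007],0.122],[0,[-0.022,-0.002,0.007],0.094],[0,[-0.023,-0.0,0.007],0.094],[0,[-0.022,0.002,0.007],0.094],[0,[-0.022,0.004,0.007],0.094],[0,[-0.022,0.006,0.007],0.094],[0,[-0.021,0.008,0.007],0.094],[0,[-0.02,0.01,0.006],0.094]]
[[0,[-0.019,0.012,0.007],0.094],[0,[-0.018,0.014,0.006],0.095],[0,[-0.017,0.015,0.007],0.094],[0,[-0.015,0.017,0.006],0.095],[0,[-0.013,0.018,0.007],0.094],[0,[-0.012,0.02,0.006],0.095],[0,[-0.01,0.02,0.007],0.094],[0,[-0.007,0.022,0.006],0.095]]
```

>>> servo_tool(moves=[[180, [-0.007, -0.028, 0], 0.12], [180, [-0.011, -0.026, 0.005], 0.12], [100, [-0.014, -0.025, 0.008], 0.12], [0, [-0.017, -0.023, 0.008], 0.12], [0, [-0.019, -0.021, 0.008], 0.12], [0, [-0.022, -0.019, 0.008], 0.12], [0, [-0.024, -0.016, 0.008], 0.12], [0, [-0.025, -0.013, 0.008], 0.12]])

```text
time: 12.03
tool_pos: [0.5706, 0.0779, 0.329]
tcp_rot: [-2.199, -2.239, -0.04]
wrist_force: [-0.4, -0.8, 0.4]
width: 1.002
```

Run:
```python
from h import *
plan([(.4975,-.283,.2,4,16)],0)
```

```text
t12.03 pos [0.5706 0.0779 0.329 ] xyaw 91.04 zax [ 0.0152  0.0205 -0.9997] F [-0.4 -0.8  0.4] T [-0.02 -0.03  0.  ] w 1.002 q [0.08 0.03 1.74 0.02 1.36 0.06]
[[0,[-0.022,-0.005,0.008],0.095],[0,[-0.023,-0.003,0.008],0.095],[0,[-0.023,-0.001,0.008],0.095],[0,[-0.023,0.002,0.008],0.095],[0,[-0.023,0.004,0.008],0.095],[0,[-0.022,0.006,0.008],0.095],[0,[-0.022,0.008,0.008],0.095],[0,[-0.021,0.01,0.008],0.095]]
[[0,[-0.02,0.012,0.008],0.095],[0,[-0.018,0.014,0.008],0.095],[0,[-0.017,0.015,0.008],0.095],[0,[-0.016,0.017,0.008],0.095],[0,[-0.014,0.018,0.008],0.095],[0,[-0.012,0.019,0.008],0.095],[0,[-0.01,0.021,0.008],0.095],[0,[-0.008,0.021,0.009],0.094]]
```

>>> servo_tool(moves=[[0, [-0.022, -0.005, 0.008], 0.095], [0, [-0.023, -0.003, 0.008], 0.095], [0, [-0.023, -0.001, 0.008], 0.095], [0, [-0.023, 0.002, 0.008], 0.095], [0, [-0.023, 0.004, 0.008], 0.095], [0, [-0.022, 0.006, 0.008], 0.095], [0, [-0.022, 0.008, 0.008], 0.095], [0, [-0.021, 0.01, 0.008], 0.095]])

```text
time: 12.7
tool_pos: [0.5316, -0.1113, 0.2714]
tcp_rot: [-2.898, -1.204, -0.061]
wrist_force: [0.6, -0.1, 0.0]
width: 0.998
```

Run:
```python
from h import *
plan([(.4975,-.283,.2,4,8)],0)
```

```text
t12.70 pos [ 0.5316 -0.1113  0.2714] xyaw 45.15 zax [ 0.035   0.0177 -0.9992] F [ 0.6 -0.1  0. ] T [-0.03 -0.   -0.02] w 0.998 q [-0.27 -0.01  1.89  0.03  1.24  0.51]
[[0,[-0.018,0.012,0.009],0.09],[0,[-0.017,0.014,0.009],0.09],[0,[-0.016,0.015,0.009],0.09],[0,[-0.014,0.017,0.009],0.09],[0,[-0.013,0.018,0.009],0.09],[0,[-0.011,0.019,0.009],0.089],[0,[-0.01,0.019,0.009],0.09],[0,[-0.008,0.021,0.008],0.089]]
```

>>> servo_tool(moves=[[0, [-0.018, 0.012, 0.004], 0.09], [0, [-0.017, 0.014, 0.004], 0.09], [0, [-0.016, 0.015, 0.004], 0.09], [0, [-0.014, 0.017, 0.004], 0.09], [0, [-0.013, 0.018, 0.004], 0.09], [0, [-0.01, 0.018, 0.004], 0.09], [0, [-0.007, 0.012, 0.004], 0.07], [0, [0, 0, 0], 0.02]])

```text
time: 13.37
tool_pos: [0.502, -0.2646, 0.249]
tcp_rot: [-3.129, -0.185, -0.075]
wrist_force: [-0.3, 0.2, 0.7]
width: 1.002
```

>>> servo_tool(moves=[[0, [0, 0, 0], 0], [0, [0, 0, 0], 0], [0, [0, 0, 0], 0], [0, [0, 0, 0], 0], [0, [0, 0, 0], 0], [0, [0, 0, 0], 0], [0, [0, 0, 0], 0], [0, [0, 0, 0], 0]])

```text
time: 14.03
tool_pos: [0.5046, -0.2621, 0.2539]
tcp_rot: [-3.13, -0.197, -0.085]
wrist_force: [-0.6, -0.1, 0.5]
width: 1.002
```

Run:
```python
from h import *
plan([(.4975,-.283,.2,4,4)],0)
```

```text
t14.03 pos [ 0.5046 -0.2621  0.2539] xyaw 7.20 zax [ 0.0536  0.0079 -0.9985] F [-0.6 -0.1  0.5] T [ 0.02  0.04 -0.01] w 1.002 q [-0.54  0.04  1.87  0.04  1.19  0.89]
[[0,[-0.002,0.005,0.013],0.014],[0,[-0.002,0.005,0.014],0.014],[0,[-0.003,0.005,0.013],0.014],[0,[-0.002,0.005,0.014],0.014]]
```

>>> servo_tool(moves=[[0, [-0.003, 0.006, 0.018], 0.015], [0, [-0.003, 0.006, 0.018], 0.015], [0, [-0.003, 0.005, 0.018], 0.015], [0, [-0.003, 0.003, 0.018], 0.01], [0, [-0.002, 0.002, 0.018], 0], [0, [-0.001, 0, 0.018], 0], [0, [-0.001, 0, 0.01], 0], [0, [0, 0, 0.005], 0]])

```text
time: 14.7
tool_pos: [0.501, -0.2857, 0.1293]
tcp_rot: [-3.136, -0.112, -0.096]
wrist_force: [-0.1, 0.3, 0.0]
width: 1.001
```

Run:
```python
from h import *
plan([(.4975,-.283,.073,4,4)],0)
for n in('scene','top'):
    c=grab(n)
    b={'scene':(180,180,300,320),'top':(340,170,460,310)}[n]
    cv2.imwrite('pics/%s10.png'%n,cv2.resize(c['pixels'][b[1]:b[3],b[0]:b[2],::-1],None,fx=4,fy=4,interpolation=cv2.INTER_CUBIC))
st()
```

```text
t14.70 pos [ 0.501  -0.2857  0.1293] xyaw 4.10 zax [ 0.0612  0.0038 -0.9981] F [-0.1  0.3  0. ] T [-0.    0.04  0.02] w 1.001 q [-0.58  0.16  1.98  0.05  0.95  0.89]
[[0,[-0.001,-0.001,0.014],0.0],[0,[-0.001,-0.001,0.014],0.001],[0,[-0.001,-0.0,0.014],0.0],[0,[-0.0,-0.001,0.014],0.001]]
t14.80 pos [ 0.501  -0.2856  0.1297] xyaw 4.11 zax [ 0.061   0.004  -0.9981] F [-0.3  0.8 -0.9] T [0.03 0.02 0.01] w 0.999 q [-0.58  0.16  1.97  0.05  0.96  0.89]
```

View pics/scene10.png

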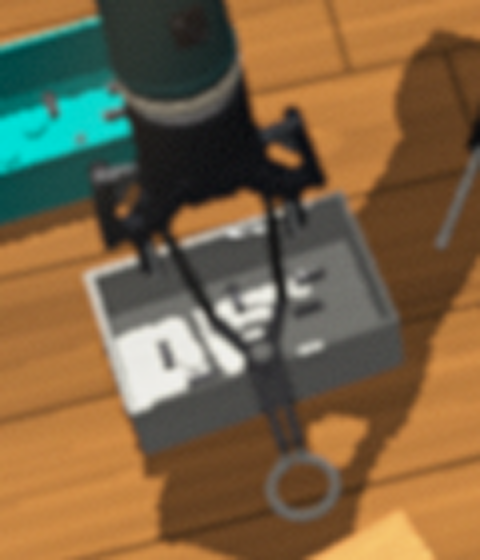

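>>> servo_tool(moves=[[0, [-0.002, -0.001, 0.012], 0], [0, [-0.002, -0.001, 0.013], 0], [0, [-0.002, -0.001, 0.013], 0], [0, [-0.001, 0, 0.01], 0], [0, [-0.001, 0, 0.008], 0], [0, [0, 0, 0.005], 0], [0, [0, 0, 0.001], 0], [0, [0, 0, 0.001], 0]])

```text
time: 15.47
tool_pos: [0.5022, -0.2856, 0.0687]
tcp_rot: [3.132, 0.115, 0.113]
wrist_force: [-0.1, -0.2, -0.1]
width: 1.002
```

Run:
```python
from h import *
plan([(.4975,-.283,.073,4,4)],0)
st()
```

```text
t15.47 pos [ 0.5022 -0.2856  0.0687] xyaw 4.21 zax [ 0.0725 -0.0032 -0.9974] F [-0.1 -0.2 -0.1] T [-0.04  0.01  0.04] w 1.002 q [-0.58  0.23  2.02  0.05  0.82  0.88]
[[0,[-0.001,-0.001,-0.001],0.001],[0,[-0.001,-0.001,-0.001],0.001],[0,[-0.001,-0.0,-0.001],0.001],[0,[-0.001,-0.001,-0.001],0.001]]
t15.47 pos [ 0.5022 -0.2856  0.0687] xyaw 4.21 zax [ 0.0725 -0.0032 -0.9974] F [-0.1 -0.2 -0.1] T [-0.04  0.01  0.04] w 1.002 q [-0.58  0.23  2.02  0.05  0.82  0.88]
```

>>> servo_tool(moves=[[0, [-0.003, -0.003, -0.001], 0.002], [0, [-0.002, -0.002, 0], 0.002], [40, [-0.001, 0, 0], 0], [90, [0, 0, 0], 0], [255, [0, 0, 0], 0], [255, [0, 0, 0], 0], [255, [0, 0, 0], 0], [255, [0, 0, 0], 0]], newtons=80)

```text
time: 16.13
tool_pos: [0.4977, -0.2837, 0.0766]
tcp_rot: [3.125, 0.11, 0.123]
wrist_force: [0.1, 0.4, -4.0]
width: 0.445
```

Run:
```python
from h import *
st()
for n in('scene','top'):
    c=grab(n)
    b={'scene':(180,180,300,320),'top':(340,170,460,310)}[n]
    cv2.imwrite('pics/%s11.png'%n,cv2.resize(c['pixels'][b[1]:b[3],b[0]:b[2],::-1],None,fx=4,fy=4,interpolation=cv2.INTER_CUBIC))
st()
```

```text
t16.13 pos [ 0.4977 -0.2837  0.0766] xyaw 4.07 zax [ 0.0787 -0.0098 -0.9969] F [ 0.1  0.4 -4. ] T [-0.    0.17 -0.03] w 0.445 q [-0.58  0.21  2.03  0.05  0.83  0.89]
t16.23 pos [ 0.4974 -0.2835  0.076 ] xyaw 4.06 zax [ 0.0779 -0.0093 -0.9969] F [ 0.1 -0.5 -2.2] T [-0.02  0.23 -0.02] w 0.438 q [-0.58  0.21  2.03  0.05  0.83  0.89]
```

View pics/scene11.png

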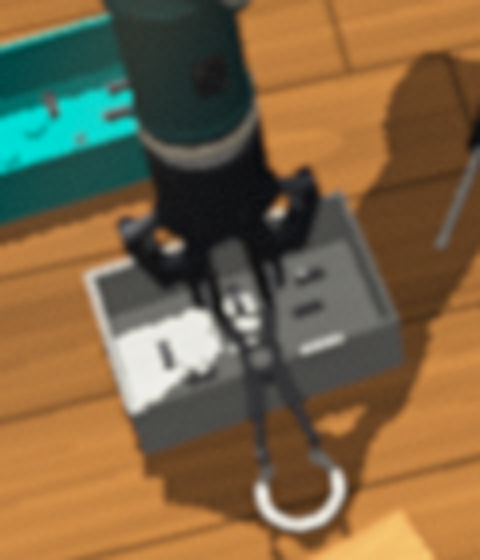

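View pics/top11.png

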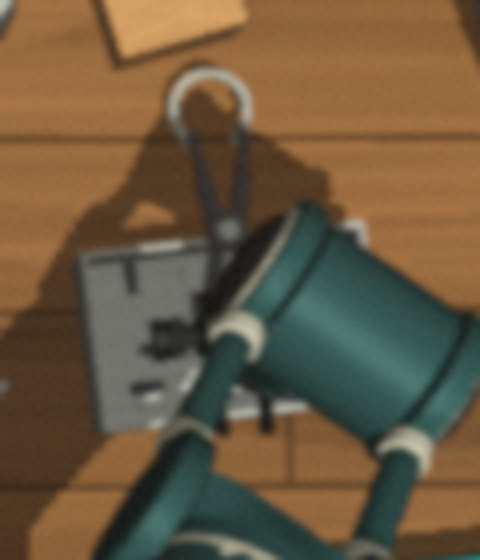

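>>> servo_tool(moves=[[255, [0, 0, -0.006], 0], [255, [0, 0, -0.01], 0], [255, [0, 0, -0.012], 0], [255, [0, 0, -0.012], 0], [255, [0, 0, -0.012], 0], [255, [0, 0, -0.012], 0], [255, [0, 0, -0.008], 0], [255, [0, 0, -0.002], 0]])

```text
time: 16.9
tool_pos: [0.4889, -0.2809, 0.1545]
tcp_rot: [3.13, 0.11, 0.113]
wrist_force: [0.3, 0.1, -2.4]
width: 0.441
```

Run:
```python
from h import *
import pickle
st()
for n in('scene','top'):
    c=grab(n);pickle.dump(c,open(n+'12.pkl','wb'))
    b={'scene':(180,180,300,320),'top':(340,150,460,290)}[n]
    cv2.imwrite('pics/%s12.png'%n,cv2.resize(c['pixels'][b[1]:b[3],b[0]:b[2],::-1],None,fx=4,fy=4,interpolation=cv2.INTER_CUBIC))
st()
```

```text
t16.90 pos [ 0.4889 -0.2809  0.1545] xyaw 4.07 zax [ 0.0724 -0.0055 -0.9974] F [ 0.3  0.1 -2.4] T [ 0.01  0.19 -0.01] w 0.441 q [-0.59  0.1   1.99  0.04  0.98  0.89]
t17.00 pos [ 0.4888 -0.2808  0.1536] xyaw 4.07 zax [ 0.072  -0.0053 -0.9974] F [-0.3 -0.5 -3.1] T [-0.01  0.2   0.01] w 0.444 q [-0.59  0.1   1.99  0.04  0.98  0.89]
```

View pics/scene12.png

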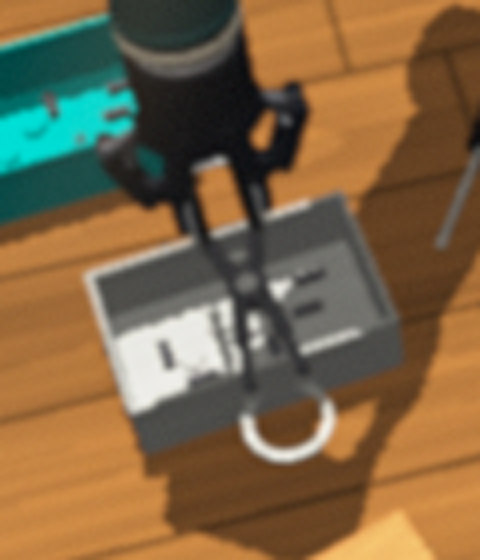

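View pics/top12.png

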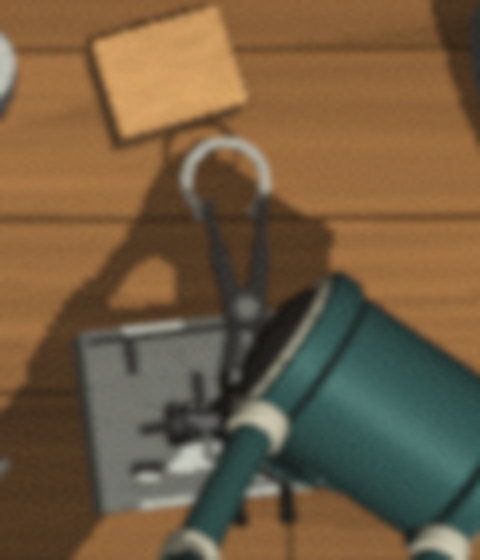

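```bash
cat > ring.py <<'E'
from h import *
def ringfit(c,guess,zr,win=.033,bright=110,verbose=True):
    """ring points from the depth cloud + colour near guess; returns centre xy at ring height, plane normal"""
    P=cloud(c);px=c['pixels'].astype(int)
    d=np.hypot(P[...,0]-guess[0],P[...,1]-guess[1])
    m=(d<win)&(d>.012)&(abs(P[...,2]-zr)<.012)&((px.max(2)-px.min(2))<40)
    m&=px.max(2)>bright
    v,u=np.nonzero(m);Q=P[m];z0=np.median(Q[:,2])
    X=onz(c,np.c_[u,v].astype(float),z0)[:,:2]
    keep=np.ones(len(X),bool)
    for _ in range(10):
        A=np.c_[2*X[keep],np.ones(keep.sum())]
        q=np.linalg.lstsq(A,(X[keep]**2).sum(1),rcond=None)[0]
        r=np.hypot(*(X-q[:2]).T);R=np.sqrt(q[2]+q[:2]@q[:2]);keep=abs(r-R)<.005
    pl=np.linalg.lstsq(np.c_[Q[keep]-[q[0],q[1],0],][:,[0,1]].__class__ and np.c_[Q[keep,0]-q[0],Q[keep,1]-q[1],np.ones(keep.sum())],Q[keep,2],rcond=None)[0]
    if verbose: print('ring c',q[:2].round(4),'R %.4f'%R,'n',keep.sum(),'ztop %.4f'%pl[2],'slope deg',np.degrees(pl[:2]).round(1))
    return q[:2],pl
E
python3 - <<'E'
from ring import *
import pickle
s,_=st()
g=s['tool_pos'][:2]+.1525*np.array([np.cos(np.radians(4)),np.sin(np.radians(4))])
for n in('scene','top'):
    c=pickle.load(open(n+'12.pkl','rb'));print(n,g);P=cloud(c)
    d=np.hypot(P[...,0]-g[0],P[...,1]-g[1]);print(np.histogram(P[...,2][d<.03],bins=[-.01,.02,.1,.11,.12,.13,.14,.2]))
    q,pl=ringfit(c,g,.125)
    e=np.array([np.cos(np.radians(4.07)),np.sin(np.radians(4.07))]);f=np.array([-e[1],e[0]])
    print('rel TCP',(q-s['tool_pos'][:2])@e,(q-s['tool_pos'][:2])@f)
E
```

```text
t17.00 pos [ 0.4888 -0.2808  0.1536] xyaw 4.07 zax [ 0.072  -0.0053 -0.9974] F [-0.3 -0.5 -3.1] T [-0.01  0.2   0.01] w 0.444 q [-0.59  0.1   1.99  0.04  0.98  0.89]
scene [ 0.64091211 -0.27019881]
(array([353,   0,   0,  61,  46,   9,  29]), array([-0.01,  0.02,  0.1 ,  0.11,  0.12,  0.13,  0.14,  0.2 ]))
ring c [ 0.6453 -0.2733] R 0.0243 n 85 ztop 0.1198 slope deg [-0.6  0.2]
rel TCP 0.1567064905052853 -0.0035563777438225625
top [ 0.64091211 -0.27019881]
(array([296,   0,   0,  32,  64,   1,  20]), array([-0.01,  0.02,  0.1 ,  0.11,  0.12,  0.13,  0.14,  0.2 ]))
ring c [ 0.642  -0.2716] R 0.0252 n 67 ztop 0.1212 slope deg [-3.4  1. ]
rel TCP 0.15347157832084882 -0.0016960954615529104
```

>>> servo_tool(moves=[[255, [-0.002, -0.015, -0.002], 0], [255, [-0.005, -0.027, -0.002], 0], [255, [-0.006, -0.032, -0.002], 0], [255, [-0.006, -0.034, -0.001], 0], [255, [-0.006, -0.034, 0], 0], [255, [-0.006, -0.03, 0], 0], [255, [-0.004, -0.02, 0], 0], [255, [-0.002, -0.008, 0], 0]])

```text
time: 17.67
tool_pos: [0.4295, -0.0736, 0.1498]
tcp_rot: [3.136, 0.099, 0.097]
wrist_force: [-0.0, -0.0, -2.4]
width: 0.442
```

Run:
```python
from ring import *
import pickle
s,psi=st()
for n in('scene','top'):
    c=grab(n);pickle.dump(c,open(n+'13.pkl','wb'))
    b={'scene':(250,160,400,310),'top':(260,150,400,290)}[n]
    cv2.imwrite('pics/%s13.png'%n,cv2.resize(c['pixels'][b[1]:b[3],b[0]:b[2],::-1],None,fx=4,fy=4,interpolation=cv2.INTER_CUBIC))
s,psi=st()
```

```text
t17.67 pos [ 0.4295 -0.0736  0.1498] xyaw 3.61 zax [ 6.200e-02 -4.000e-04 -9.981e-01] F [-0.  -0.  -2.4] T [-0.03  0.24  0.05] w 0.442 q [-0.24 -0.14  2.24  0.02  0.98  1.26]
t17.77 pos [ 0.43   -0.0747  0.1499] xyaw 3.67 zax [ 0.0623 -0.0012 -0.9981] F [-0.5 -0.7 -2.8] T [-0.03  0.18  0.01] w 0.439 q [-0.24 -0.14  2.24  0.02  0.98  1.26]
```

View pics/scene13.png

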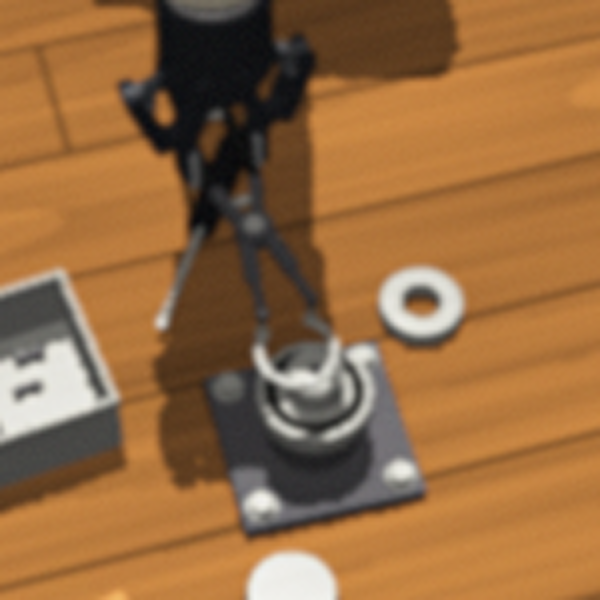

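View pics/top13.png

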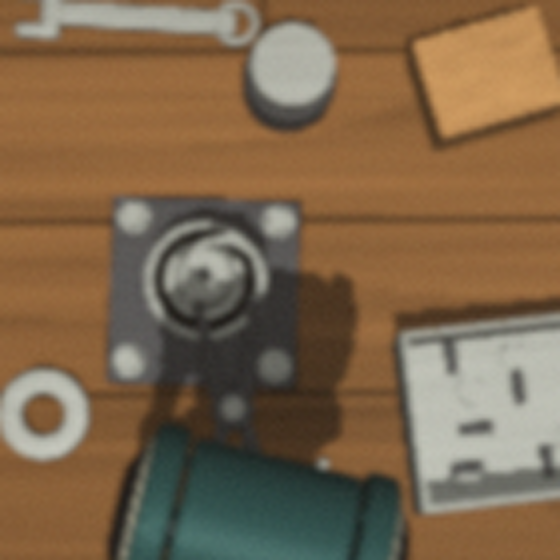

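```bash
cat > ring2.py <<'E'
from h import *
import pickle
S0={n:pickle.load(open(n+'0.pkl','rb')) for n in('scene','top')}
def circ(X,R0=None,tol=.004,it=12):
    keep=np.ones(len(X),bool)
    for _ in range(it):
        A=np.c_[2*X[keep],np.ones(keep.sum())]
        q=np.linalg.lstsq(A,(X[keep]**2).sum(1),rcond=None)[0]
        R=np.sqrt(q[2]+q[:2]@q[:2]);keep=abs(np.hypot(*(X-q[:2]).T)-R)<tol
    return q[:2],R,keep
def shaft(n):
    """centre of shaft top disc by depth mask contour in initial picture"""
    c=S0[n];P=cloud(c);g=np.array({'top':(.587,-.0533),'scene':(.590,-.0572)}[n])
    m=(np.hypot(P[...,0]-g[0],P[...,1]-g[1])<.035)&(P[...,2]>.085)&(P[...,2]<.1)
    v,u=np.nonzero(m);X=onz(c,np.c_[u,v].astype(float),.0935)[:,:2]
    # bearing top ring (z~.068)
    mb=(np.hypot(P[...,0]-g[0],P[...,1]-g[1])<.05)&(abs(P[...,2]-.068)<.004)
    vb,ub=np.nonzero(mb);B=onz(c,np.c_[ub,vb].astype(float),.068)[:,:2]
    hull=cv2.convexHull(B.astype(np.float32)*1000);(bc,br)=cv2.minEnclosingCircle(hull)
    sh=cv2.minEnclosingCircle(X.astype(np.float32)*1000)
    return X.mean(0),np.array(sh[0])/1000,sh[1],np.array(bc)/1000,br
def ring(c,g,z,tol=.008,win=.034,plot=None):
    P=cloud(c);d=np.hypot(P[...,0]-g[0],P[...,1]-g[1])
    m=(d<win)&(d>.015)&(abs(P[...,2]-z)<tol)
    v,u=np.nonzero(m);Q=P[m];X=onz(c,np.c_[u,v].astype(float),z)[:,:2]
    q,R,k=circ(X)
    pl=np.linalg.lstsq(np.c_[Q[k,0]-q[0],Q[k,1]-q[1],np.ones(k.sum())],Q[k,2],rcond=None)[0]
    return q,R,k.sum(),pl
E
python3 - <<'E'
from ring2 import *
s,psi=st()
for n in('scene','top'):
    a=shaft(n);print(n,'shaft mean',a[0].round(4),'enc',a[1].round(4),round(a[2],1),'bearing',a[3].round(4),round(a[4],1))
    c=pickle.load(open(n+'13.pkl','rb'))
    e=np.array([np.cos(np.radians(psi)),np.sin(np.radians(psi))]);f=np.array([-e[1],e[0]])
    g=s['tool_pos'][:2]+.154*e-.0025*f
    for z in(.113,.116):
        q,R,k,pl=ring(c,g,z)
        print(' ring',q.round(4),'R %.4f'%R,k,'z %.4f'%pl[2],'slope',np.degrees(pl[:2]).round(1),'rel',((q-s['tool_pos'][:2])@e).round(4),((q-s['tool_pos'][:2])@f).round(4),'to shaft',(a[0]-q).round(4))
E
```

```text
t17.77 pos [ 0.43   -0.0747  0.1499] xyaw 3.67 zax [ 0.0623 -0.0012 -0.9981] F [-0.5 -0.7 -2.8] T [-0.03  0.18  0.01] w 0.439 q [-0.24 -0.14  2.24  0.02  0.98  1.26]
scene shaft mean [ 0.5921 -0.0573] enc [ 0.5921 -0.0565] 21.2 bearing [ 0.5914 -0.0574] 41.2
 ring [ 0.5838 -0.068 ] R 0.0254 95 z 0.1133 slope [-1.4 -0.8] rel 0.1539 -0.0032 to shaft [0.0084 0.0108]
 ring [ 0.5854 -0.0687] R 0.0254 96 z 0.1136 slope [-2.  -0.9] rel 0.1554 -0.0039 to shaft [0.0067 0.0114]
top shaft mean [ 0.5867 -0.0536] enc [ 0.5867 -0.0536] 20.0 bearing [ 0.5872 -0.0537] 39.8
 ring [ 0.5816 -0.0649] R 0.0256 89 z 0.1134 slope [-1.6  0.7] rel 0.1519 0.0001 to shaft [0.0051 0.0113]
 ring [ 0.5812 -0.0648] R 0.0255 88 z 0.1135 slope [-1.4  0.6] rel 0.1514 0.0002 to shaft [0.0056 0.0112]
```

>>> servo_tool(moves=[[255, [0.002, -0.004, 0], 0], [255, [0.002, -0.004, 0], 0], [255, [0.001, -0.003, 0], -0.005], [255, [0, 0, 0], 0], [255, [0, 0, 0], 0], [255, [0, 0, 0], 0], [255, [0, 0, 0], 0], [255, [0, 0, 0], 0]])

```text
time: 18.43
tool_pos: [0.4367, -0.0656, 0.1501]
tcp_rot: [3.133, 0.103, 0.098]
wrist_force: [0.8, -0.6, -2.6]
width: 0.44
```

```bash
cat > meas.py <<'E'
from ring2 import *
import sys
def meas(tag,z=.1135,tol=.008):
    s,psi=st()
    sh={'scene':np.array([.5916,-.0573]),'top':np.array([.5869,-.0536])}
    e=np.array([np.cos(np.radians(psi)),np.sin(np.radians(psi))]);f=np.array([-e[1],e[0]])
    for n in('scene','top'):
        c=grab(n);pickle.dump(c,open(n+tag+'.pkl','wb'))
        g=s['tool_pos'][:2]+.1535*e-.002*f
        q,R,k,pl=ring(c,g,z,tol)
        q,R,k,pl=ring(c,q,pl[2],.006)
        d=sh[n]-q
        print(n,'ring',q.round(4),'R %.4f'%R,k,'z %.4f'%pl[2],'slope',np.degrees(pl[:2]).round(1),'to shaft world',d.round(4),'tool x,y',(d@e).round(4),(-d@f).round(4))
    st()
E
python3 -c "
from meas import *
meas('14')"
```

```text
t18.43 pos [ 0.4367 -0.0656  0.1501] xyaw 3.77 zax [ 0.0629 -0.0029 -0.998 ] F [ 0.8 -0.6 -2.6] T [ 0.01  0.18 -0.07] w 0.440 q [-0.21 -0.13  2.23  0.01  0.98  1.29]
scene ring [ 0.5916 -0.0597] R 0.0255 101 z 0.1138 slope [-1.1 -0.9] to shaft world [0.     0.0024] tool x,y 0.0002 -0.0024
top ring [ 0.5898 -0.0572] R 0.0253 87 z 0.1148 slope [-4.2  0.7] to shaft world [-0.0029  0.0036] tool x,y -0.0027 -0.0038
t18.53 pos [ 0.4367 -0.0655  0.1501] xyaw 3.78 zax [ 0.0629 -0.0028 -0.998 ] F [-0.2  0.4 -3.2] T [-0.01  0.17 -0.02] w 0.443 q [-0.21 -0.13  2.23  0.01  0.98  1.29]
```

>>> servo_tool(moves=[[255, [-0.001, -0.001, 0.002], 0], [255, [-0.001, -0.001, 0.002], 0], [255, [-0.001, -0.001, 0.002], 0], [255, [0, 0, 0.002], 0], [255, [0, 0, 0.002], 0], [255, [0, 0, 0], 0], [255, [0, 0, 0], 0], [255, [0, 0, 0], 0]])

```text
time: 19.2
tool_pos: [0.4331, -0.0624, 0.1383]
tcp_rot: [3.134, 0.103, 0.097]
wrist_force: [0.2, 0.2, -3.0]
width: 0.442
```

```bash
python3 -c "
from meas import *
meas('15',.108)"
```

```text
t19.20 pos [ 0.4331 -0.0624  0.1383] xyaw 3.77 zax [ 0.0619 -0.0027 -0.9981] F [ 0.2  0.2 -3. ] T [-0.04  0.2  -0.  ] w 0.442 q [-0.21 -0.12  2.25  0.01  0.95  1.29]
scene ring [ 0.5882 -0.0571] R 0.0257 96 z 0.1020 slope [-1.   1.1] to shaft world [ 0.0034 -0.0002] tool x,y 0.0034 0.0004
top ring [ 0.5865 -0.0542] R 0.0253 85 z 0.1030 slope [-2.   1.7] to shaft world [0.0004 0.0006] tool x,y 0.0005 -0.0006
t19.30 pos [ 0.4333 -0.0625  0.1385] xyaw 3.76 zax [ 0.0623 -0.0027 -0.9981] F [ 0.3 -0.1 -2.3] T [-0.03  0.16  0.  ] w 0.439 q [-0.21 -0.12  2.25  0.01  0.95  1.29]
```

```bash
python3 -c "
from meas import *
ims=[]
for n,b in(('scene',(300,235,360,285)),('top',(280,190,340,240))):
    c=pickle.load(open(n+'15.pkl','rb'));k=6.6
    ims.append(cv2.resize(c['pixels'][b[1]:b[3],b[0]:b[2],::-1],None,fx=k,fy=k,interpolation=cv2.INTER_CUBIC))
cv2.imwrite('pics/z15.png',np.hstack(ims))"
```

```text
(no output)
```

View pics/z15.png

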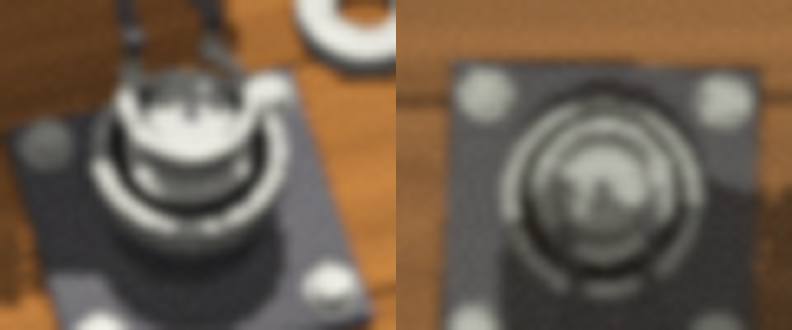

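>>> servo_tool(moves=[[255, [0.001, 0, 0.001], 0], [255, [0.0005, 0, 0.002], 0], [255, [0, 0, 0.002], 0], [255, [0, 0, 0.001], 0], [255, [0, 0, 0], 0], [255, [0, 0, 0], 0], [255, [0, 0, 0], 0], [255, [0, 0, 0], 0]])

```text
time: 19.97
tool_pos: [0.4358, -0.0625, 0.1323]
tcp_rot: [3.133, 0.103, 0.099]
wrist_force: [-0.3, -0.2, -1.9]
width: 0.44
```

```bash
python3 -c "
from meas import *
meas('16',.098)"
```

```text
t19.97 pos [ 0.4358 -0.0625  0.1323] xyaw 3.76 zax [ 0.063  -0.0029 -0.998 ] F [-0.3 -0.2 -1.9] T [0.01 0.16 0.01] w 0.440 q [-0.21 -0.11  2.25  0.01  0.94  1.29]
scene ring [ 0.5906 -0.0567] R 0.0255 99 z 0.0959 slope [-2.3  0.1] to shaft world [ 0.001  -0.0006] tool x,y 0.001 0.0007
top ring [ 0.5893 -0.0542] R 0.0250 90 z 0.0961 slope [0.7 0.3] to shaft world [-0.0024  0.0006] tool x,y -0.0023 -0.0007
t20.07 pos [ 0.4358 -0.0625  0.1323] xyaw 3.76 zax [ 0.063  -0.0029 -0.998 ] F [-0.1  0.7 -2.5] T [-0.01  0.13  0.01] w 0.440 q [-0.21 -0.11  2.25  0.01  0.94  1.29]
```

>>> servo_tool(moves=[[255, [-0.001, 0, 0.001], 0], [255, [0, 0, 0.001], 0], [255, [-0.0005, 0, 0.001], 0], [255, [0, 0, 0.001], 0], [255, [-0.0005, 0, 0.001], 0], [255, [0, 0, 0.001], 0], [255, [0, 0, 0], 0], [255, [0, 0, 0], 0]])

```text
time: 20.73
tool_pos: [0.4339, -0.0627, 0.1256]
tcp_rot: [3.133, 0.102, 0.099]
wrist_force: [-0.2, 0.3, -2.5]
width: 0.439
```

```bash
python3 -c "
from meas import *
meas('17',.092)"
```

```text
t20.73 pos [ 0.4339 -0.0627  0.1256] xyaw 3.76 zax [ 0.0631 -0.0029 -0.998 ] F [-0.2  0.3 -2.5] T [-0.    0.21  0.04] w 0.439 q [-0.21 -0.11  2.26  0.01  0.92  1.29]
scene ring [ 0.5882 -0.0571] R 0.0253 96 z 0.0893 slope [-0.6 -0.4] to shaft world [ 0.0034 -0.0002] tool x,y 0.0034 0.0004
top ring [ 0.59  -0.055] R 0.0227 96 z 0.0895 slope [-1.9 -0.2] to shaft world [-0.0031  0.0014] tool x,y -0.003 -0.0016
t20.83 pos [ 0.434  -0.0627  0.1256] xyaw 3.76 zax [ 0.0632 -0.003  -0.998 ] F [ 0.6  0.1 -2.2] T [-0.01  0.18  0.05] w 0.437 q [-0.21 -0.11  2.26  0.01  0.92  1.29]
```

```bash
python3 -c "
from meas import *
ims=[]
for n,b in(('scene',(300,235,360,285)),('top',(280,190,340,240))):
    c=pickle.load(open(n+'17.pkl','rb'));k=6.6
    ims.append(cv2.resize(c['pixels'][b[1]:b[3],b[0]:b[2],::-1],None,fx=k,fy=k,interpolation=cv2.INTER_CUBIC))
cv2.imwrite('pics/z17.png',np.hstack(ims))"
```

```text
(no output)
```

View pics/z17.png

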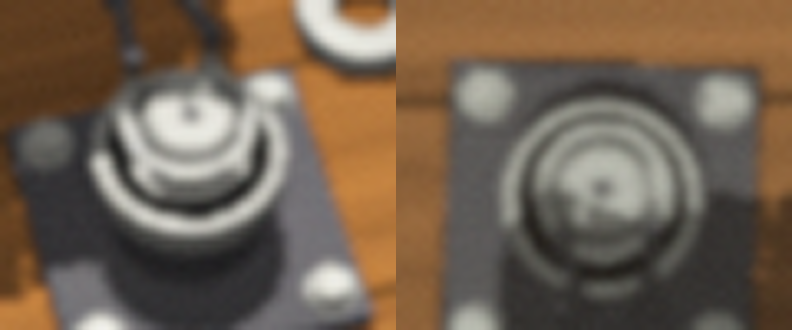

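>>> servo_tool(moves=[[255, [0, -0.0005, 0.001], 0], [255, [0, 0, 0.0015], 0], [255, [0, 0, 0.0015], 0], [255, [0, 0, 0.0015], 0], [255, [0, 0, 0.0015], 0], [255, [0, 0, 0.0015], 0], [255, [0, 0, 0.001], 0], [255, [0, 0, 0], 0]])

```text
time: 21.5
tool_pos: [0.4348, -0.0622, 0.1152]
tcp_rot: [3.133, 0.103, 0.099]
wrist_force: [0.1, 0.8, -2.6]
width: 0.441
```

```bash
python3 -c "
from meas import *
meas('18',.079)"
```

```text
t21.50 pos [ 0.4348 -0.0622  0.1152] xyaw 3.76 zax [ 0.0635 -0.003  -0.998 ] F [ 0.1  0.8 -2.6] T [-0.    0.18  0.04] w 0.441 q [-0.21 -0.09  2.27  0.01  0.9   1.29]
scene ring [ 0.5879 -0.0562] R 0.0258 81 z 0.0799 slope [-4. -0.] to shaft world [ 0.0037 -0.0011] tool x,y 0.0036 0.0014
top ring [ 0.5878 -0.0539] R 0.0253 86 z 0.0799 slope [-1.2 -0.3] to shaft world [-0.0009  0.0003] tool x,y -0.0009 -0.0003
t21.60 pos [ 0.4349 -0.0622  0.1154] xyaw 3.76 zax [ 0.0638 -0.0031 -0.998 ] F [-0.3 -0.  -2.4] T [-0.02  0.15 -0.  ] w 0.444 q [-0.21 -0.09  2.27  0.01  0.9   1.29]
```

>>> servo_tool(moves=[[255, [0, 0, 0.001], 0], [255, [0, 0, 0.001], 0], [255, [0, 0, 0.001], 0], [255, [0, 0, 0.001], 0], [255, [0, 0, 0.001], 0], [255, [0, 0, 0.0005], 0], [255, [0, 0, 0], 0], [255, [0, 0, 0], 0]])

```text
time: 22.27
tool_pos: [0.4356, -0.0623, 0.1097]
tcp_rot: [3.133, 0.102, 0.101]
wrist_force: [-0.1, -0.0, -3.3]
width: 0.442
```

```bash
python3 -c "
from meas import *
meas('19',.0735,.004)
ims=[]
for n,b in(('scene',(300,235,360,285)),('top',(280,190,340,240))):
    c=pickle.load(open(n+'19.pkl','rb'));k=6.6
    ims.append(cv2.resize(c['pixels'][b[1]:b[3],b[0]:b[2],::-1],None,fx=k,fy=k,interpolation=cv2.INTER_CUBIC))
cv2.imwrite('pics/z19.png',np.hstack(ims))"
```

```text
t22.27 pos [ 0.4356 -0.0623  0.1097] xyaw 3.76 zax [ 0.0644 -0.0032 -0.9979] F [-0.1 -0.  -3.3] T [-0.01  0.16  0.04] w 0.442 q [-0.21 -0.08  2.27  0.01  0.89  1.29]
scene ring [ 0.5897 -0.0566] R 0.0260 87 z 0.0734 slope [-0.6 -0.4] to shaft world [ 0.0019 -0.0007] tool x,y 0.0019 0.0008
top ring [ 0.5876 -0.0534] R 0.0268 123 z 0.0724 slope [ 1.8 -0.5] to shaft world [-0.0007 -0.0002] tool x,y -0.0007 0.0001
t22.37 pos [ 0.4356 -0.0623  0.1097] xyaw 3.76 zax [ 0.0644 -0.0032 -0.9979] F [ 0.9 -0.2 -2.6] T [ 0.04  0.19 -0.  ] w 0.442 q [-0.21 -0.08  2.27  0.01  0.89  1.29]
```

View pics/z19.png

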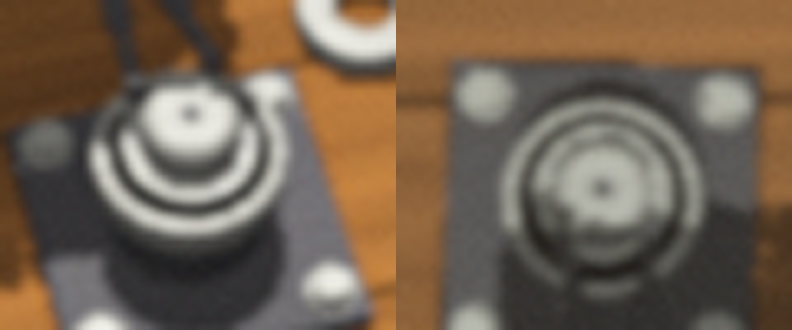

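>>> servo_tool(moves=[[255, [0, 0, 0.0005], 0], [255, [-0.0003, 0, 0.0005], 0], [255, [0, 0, 0.0005], 0], [255, [-0.0002, 0, 0.0005], 0], [255, [0, 0, 0], 0], [255, [0, 0, 0], 0], [255, [0, 0, 0], 0], [255, [0, 0, 0], 0]])

```text
time: 23.03
tool_pos: [0.4353, -0.0624, 0.1076]
tcp_rot: [3.133, 0.103, 0.102]
wrist_force: [-0.7, -1.2, -2.7]
width: 0.442
```

```bash
python3 -c "
from meas import *
meas('20',.072,.004)"
```

```text
t23.03 pos [ 0.4353 -0.0624  0.1076] xyaw 3.76 zax [ 0.0649 -0.0033 -0.9979] F [-0.7 -1.2 -2.7] T [-0.05  0.16  0.02] w 0.442 q [-0.21 -0.08  2.27  0.01  0.88  1.29]
scene ring [ 0.5917 -0.0565] R 0.0278 103 z 0.0702 slope [-1.7 -1.2] to shaft world [-0.0001 -0.0008] tool x,y -0.0002 0.0008
top ring [ 0.5884 -0.0535] R 0.0278 143 z 0.0698 slope [ 0.6 -0.4] to shaft world [-0.0015 -0.0001] tool x,y -0.0015 -0.0
t23.13 pos [ 0.4353 -0.0624  0.1076] xyaw 3.76 zax [ 0.0649 -0.0033 -0.9979] F [ 0.5 -1.2 -2.7] T [-0.01  0.15 -0.02] w 0.441 q [-0.21 -0.08  2.27  0.01  0.88  1.29]
```

>>> servo_tool(moves=[[255, [0, 0, 0.0005], 0], [255, [-0.0002, 0, 0.0005], 0], [255, [0, 0, 0.0005], 0], [255, [-0.0002, 0, 0], 0], [255, [0, 0, 0], 0], [255, [0, 0, 0], 0], [255, [0, 0, 0], 0], [255, [0, 0, 0], 0]])

```text
time: 23.8
tool_pos: [0.435, -0.0624, 0.1059]
tcp_rot: [3.133, 0.103, 0.101]
wrist_force: [-0.4, -0.5, -2.2]
width: 0.441
```

```bash
python3 -c "
from h import *
st()
import time
F=[]
for i in range(4):
    c=grab('scene'); F.append(bot.read_state()['wrist_force'])
print(np.mean(F,0)); st()"
```

```text
t23.80 pos [ 0.435  -0.0624  0.1059] xyaw 3.76 zax [ 0.0648 -0.0033 -0.9979] F [-0.4 -0.5 -2.2] T [0.04 0.23 0.  ] w 0.441 q [-0.21 -0.08  2.28  0.01  0.88  1.29]
[-0.12871321  0.03878398 -2.56588458]
t24.00 pos [ 0.435  -0.0624  0.106 ] xyaw 3.76 zax [ 0.0648 -0.0033 -0.9979] F [ 0.3  0.2 -2. ] T [-0.03  0.19 -0.01] w 0.442 q [-0.21 -0.08  2.28  0.01  0.88  1.29]
```

>>> servo_tool(moves=[[255, [0, 0, 0.0005], 0], [255, [-0.0002, 0, 0.0005], 0], [255, [0, 0, 0.0003], 0], [255, [0, 0, 0], 0], [255, [0, 0, 0], 0], [255, [0, 0, 0], 0], [255, [0, 0, 0], 0], [255, [0, 0, 0], 0]])

```text
time: 24.67
tool_pos: [0.4352, -0.0625, 0.105]
tcp_rot: [3.133, 0.103, 0.103]
wrist_force: [-0.1, 0.1, -1.8]
width: 0.444
```

```bash
cat > fo.py <<'E'
from h import *
def fo(k=5):
    st();F=[];T=[]
    for i in range(k):
        c=grab('scene'); s=bot.read_state();F.append(s['wrist_force']);T.append(s['torque'])
    print(np.mean(F,0).round(2),np.mean(T,0).round(3)); st()
E
python3 -c "
from fo import *
fo()"
```

```text
t24.67 pos [ 0.4352 -0.0625  0.105 ] xyaw 3.76 zax [ 0.0657 -0.0034 -0.9978] F [-0.1  0.1 -1.8] T [0.04 0.16 0.03] w 0.444 q [-0.21 -0.08  2.28  0.01  0.87  1.29]
[-0.06  0.48 -1.74] [0.022 0.157 0.021]
t24.92 pos [ 0.4352 -0.0625  0.105 ] xyaw 3.76 zax [ 0.0657 -0.0034 -0.9978] F [-0.4 -0.3 -1.2] T [0.05 0.13 0.02] w 0.446 q [-0.21 -0.08  2.28  0.01  0.87  1.29]
```

```bash
python3 -c "
from meas import *
c=grab('scene');save(c,'final.png')
cv2.imwrite('pics/finalz.png',cv2.resize(c['pixels'][150:310,190:520,::-1],None,fx=2.4,fy=2.4,interpolation=cv2.INTER_CUBIC))
ims=[]
for n,b in(('scene',(300,235,360,285)),('top',(280,190,340,240))):
    c=grab(n);k=6.6
    ims.append(cv2.resize(c['pixels'][b[1]:b[3],b[0]:b[2],::-1],None,fx=k,fy=k,interpolation=cv2.INTER_CUBIC))
cv2.imwrite('pics/z21.png',np.hstack(ims));st()"
```

```text
t25.07 pos [ 0.4352 -0.0625  0.105 ] xyaw 3.77 zax [ 0.0657 -0.0034 -0.9978] F [-1.4  0.5 -1.1] T [ 0.03  0.17 -0.  ] w 0.440 q [-0.21 -0.08  2.28  0.01  0.87  1.29]
```

View pics/finalz.png

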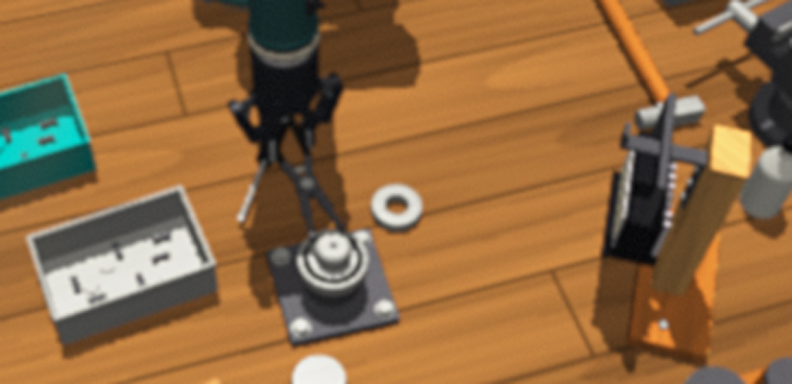

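View pics/z21.png

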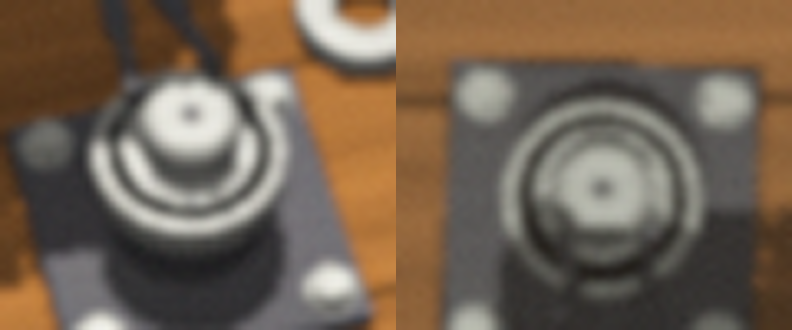

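The ring lies around the shaft just above the bearing: in the left (scene) view it is the arc at about (190,180), and in the right (top) view it sits around (603,190). The light is still on its hook, at about (650,190) in the wide view.

```bash
python3 -c "
from h import *
print(bot.finish_job());st()"
```

```text
the job is handed in; nothing more can be done
None
the job is handed in; nothing more can be done
```

I hung the work light on the post's hook with its lamp face towards the axle stub and let go of it. Then I squeezed the pliers at 80 N and slid the spread ring down the shaft to the groove. The job was handed in at about 25 s of the 64 s, still holding the pliers squeezed.

**Light:** the last picture shows it still on the hook, and I saw no other thing moved.

**Ring height and force:** I lowered the ring until it just touched the bearing. The upward force changed by about 1 N, with no clear sideways force on the way down. I put the ring about 70 mm above the bench.

**Level:** the ring is slightly nose-down, by about 0.7° judging from the tool's tilt since the grasp. The camera fits of the slope were too noisy to confirm that.

**Checks that disagreed:**
- **Centring:** along x, on the way down, the scene camera put the ring up to about 3 mm off the shaft's axis and the top camera 1–3 mm the other way. I steered to the middle of the two. Along y they differed by 1–2 mm at most.
- **Depth reading:** it put the ring about 3 mm lower than the touch on the bearing showed. I went by the touch.
- **Squeeze:** the gripper opening read 37 mm where 42 mm was expected at the stop. It had also read about 2.5 mm low on the light's 10 mm bar. The ring looked fully spread, its fitted size matched that, and the opening stayed constant, so I took it as fully squeezed.

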